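Refit the filter cover of a dust extractor head

TASK

Put the filter cover back on the dust extractor head: hook the cover's front lip into the slot under the ledge at the front of the open filter bay while its rear is still raised, then swing the rear down and press it until the spring latch snaps over it and the cover lies flush. The plastic is brittle, so feel your way and press no harder than the latch needs, and leave the other things where they are.

Things in the scene. Friction and masses are not known exactly. Their poses are not given: they have to be found in the camera images.
- cover: Loose grey plastic filter cover, right way up on the bench, about 0.22 kg: a plate 150 (x) x 120 (y) x 6 mm. Origin: centre of its underside; x to its rear edge, z up. From the front edge (x -75 mm), flush with the underside, a lip 100 mm wide, 4 mm thick projects 12 mm (to x -87). Across the middle of the top stands a solid grip rib: 14 mm thick (x), 72 long (y), 30 high (top at z 36).
- cover_lip (a point): Middle of the lip's front edge, at its underside (cover x = -87 mm, z = 0).
- cover_grip (a point): On the grip rib's middle, 28 mm above the cover's underside (22 above the plate's top), 8 mm below the rib's top.
- cover_rear (a point): Middle of the cover's rear edge, at the top face (cover x = 75 mm, z = 6 mm).
- cover_press (a point): On the cover's top (x 50, z 6 mm), midway along y: fine ridges mark the place to press; clear of anything between the rib and the rear edge.
- extractor: Dust extractor power head, fixed on the bench: a black and grey box 340 (x) x 300 (y) mm with a flat deck 150 mm above its underside. Origin: centre of the underside; x to its rear, z up. In the deck the open filter bay, 126 mm wide, ledge and slot at its front, latch at its rear. Beside it (y 78) a motor dome, 26 mm above the deck; at x 148 a carry handle 44 mm above the deck.
- seat (a point): Where the cover's origin lies when it is home (lip against the slot's back, plate on the sill all round the bay): extractor x -12, y -62, z 144 mm, 6 mm below the deck. Axes as the extractor's, and the home cover's axes agree. The home cover has 2 mm to the rear wall and 3 mm on each side.
- slot (a point): Mouth of the lip slot: middle of the ledge's edge, but at sill height (seat x -77 mm). From here the slot runs forward (-x) 10 mm to a solid back; it is 6 mm high, its floor is the sill, which also reaches 43 mm rearward of the mouth. The ledge above is 150 mm wide, 6 thick. The lip goes in with the cover's rear raised 8 to 10 degrees, clear of latch and filter.
- latch (a joint): Spring latch at the bay's rear: how far it is pushed back, in m; 0 at rest, at most 0.009; returns by itself (5 N at rest, 500 N/m more). The cover's rear edge, coming down its sloping front, pushes it back some 3.5 mm; at flush the hook snaps over the edge. With the filter's seal this takes 18 to 24 N straight down near the rear edge; pressing with over 35 N can crack the plastic.
- filter (a joint): Pleated filter in the bay, 92 (x) x 100 mm, black frame, from seat x -30 to 62 mm: how far its top stands above the sill, in m. It rides on a springy foam seal, 0.0045 when free; the cover pushes it down as it closes (0 = level with the sill, where it pushes back with about 26 N) and it keeps pushing up on the closed cover.
- latch_nose (a point): Tip of the latch's hook, at its underside: at rest 5.5 mm in front of the bay's rear wall and 0.6 mm above the deck, so 0.6 mm above a home cover. From here the sloping front rises 13 mm, leaning back 25 degrees; the latch is 36 mm wide.
- bit_case: Small black bit case, 42 x 100 x 18 mm, lying on the front of the extractor's deck; leave it there.
- spare_filter: Spare pleated filter in a black frame, 110 x 120 x 39 mm, lying on the bench behind the cover; leave alone.
- tape_roll: Roll of tape lying flat, 100 mm across, 25 mm high, on the bench in front of the cover; leave alone.
- dust_brush: Hand brush lying at the left of the bench; leave alone.
- spray_can: Spray can, 64 mm across, 190 mm high, at the right of the bench; leave alone.
- mug: White mug, 95 mm high, at the back left of the bench; leave alone.
Things that resemble listed ones, but are neither listed nor needed, are in the scene too. Leave any green look-alike of the cover alone.

How it is judged:
By the outcome, as a careful person would: the job done as asked, in the order asked, and still so for the second after the job is handed in, with the robot touching nothing.
It also fails if it takes over 72 s, if anything falls off the work surface, if the arm or the gripper's body presses on something with over 40 N, if the wrist force passes 120 N, or if a joint passes its speed limit or range.

ROBOT

A 6-joint arm with a two-finger parallel gripper is mounted at the origin on the work surface. World frame = base frame: x ahead of the robot, y to its left, z up, the work surface at z = 0. Lengths are in m, angles in rad, forces in N, time in s.
With the tool pointing down it reaches from about 0.275 to 0.75 m from the base axis. Payload 10.2 kg.
Tool frame: the origin (TCP) lies where the fingers leave the gripper's body, on its centre line; the fingertips stand 73 mm ahead of it and the grasp point (between the pads) lies robot.tcp_to_grasp ahead of it (robot.tcp_to_grasp is the distance from the TCP to the grasp point, in m); z points along the fingers, x is the direction in which the jaws open and shut, and the axes are right-handed (so a half turn about z gives the same grasp; the last joint's range is limited). The gripper opens to 85 mm and grips with 20 to 120 N. Pads are 22 mm wide; open, the fingers measure 114 mm over their backs; the gripper's body (76 mm by 85 mm) begins 54 mm behind the grasp point. The pads swing forward as they close: fully open they stand 13 mm farther back than shut.
Start: joints at [-0.223, 0.313, 1.498, -0, 1.331, -0.223], TCP at [0.525, -0, 0.304] pointing down, gripper open.
Joint ranges: [-2.94, 2.94], [-0.97, 2.17], [0.19, 2.56], [-1.23, 4.37], [0.02, 3.11], [-2.88, 2.88]. Speed limits (rad/s): [2.39, 2.39, 3.01, 3.14, 3.14, 3.14].

INTERFACE

Orientations are given as [roll, pitch, yaw] about the fixed x, y, z axes, in that order (R = Rz(yaw) Ry(pitch) Rx(roll)).
In Python, from rig import robot, get_image, camera_info, models gives the robot as it stands. The module is installed in compiled form; this text tells all that it offers.
- The arm moves only by the tool move_arm, never from a script. Its argument "commands" is a list of rows, each an object with "travel": the shift along the world's x, y, z in units of 0.02 m (1.0 is 0.02 m), a list of three; "dr": the turn, a rotation vector about the world's x, y, z in units of 5 degrees (1.0 is 5 degrees), a list of three. In form: [{"travel": [tx, ty, tz], "dr": [wx, wy, wz]}, ...]. A call has exactly 10 rows; each row shifts and turns the pose as measured when the row begins; what a row does not reach is not made up. A row lasts 1/12 s, in which the tool goes at most 41.7 mm and 7.16 degrees, less where a joint would pass 70% of its speed; a pose out of reach is approached as far as the arm can. A call with a number of a shift or a turn outside -1 to 1 is refused whole. A call with a gripper value outside its range is refused whole. "hand" is the closure, from 0 (fully open) to 1 (shut), set as the call begins (left out, the last holds). The fingers move at their own pace and stop on an object; the grip force is fixed at half the most. Time passes only in rows, so rows that do not move let the fingers close, or fill a call up. It gives the time, the measured TCP pose, the force and the opening at its end, in the units of the state.
- robot.get_state(): the state, without advancing time (a new reading comes with each control period).
- get_image(name): name is "scene" or "side" or "wrist"; returns the picture (400x640x3 uint8, red, green, blue); there is no depth.
- camera_info(name): a dict with "mtx" (3x3 intrinsics, pixels), "cam_to_world" (4x4, takes a point from camera to world coordinates); the wrist camera has in their place "T_tool_cam" (4x4, takes a point from camera to tool coordinates, whose origin is the TCP and whose axes are the tool frame's). Camera axes: x right, y up, looking along -z (the intrinsics and any distortion apply to the point x, -y, -z); pixel columns grow to the right and rows downward; lengths in m; the calibration is good to about 2 mm. A picture is of the moment at which its call begins: read the wrist's pose just before it. camera_info takes no time and is no camera call.
- robot.close_job(): hands the job in, once; it reports no verdict.
Trained networks look in the newest picture that a camera, given by its name, has taken for a name from the list of things; names that differ only in an ending like _2 or _b are one class to them, and where a whole thing is asked for, a point or a joint stands for the part that bears it (a point fixed in the world has none). Each returns a list of dicts, best first, with "p" (0 to 1); they miss things now and then, are a little off and sometimes report something else, mostly with a low value. They report only what shows in the picture. A call takes as long as a camera call. They do not tell look-alikes from the thing itself.
- models.outline_of(target, camera): "region" (400x640 bool, what is visible of it) and "box" ([left, top, width, height] in pixels, round what is visible of it).
The state is a dict: "time": time; "qpos": joint angles; "joint_velocities": joint speeds; "tau": joint torques, N m; "position": TCP position; "tcp_rot": TCP orientation; "wrist_force": force on the tool from outside, world axes, zero at the start; "wrist_torque": the same for the moment, N m; "grip_width": opening from 0.0 (shut) to 1.0 (fully open).
Only numpy, scipy, OpenCV 4.12 (cv2) and the standard library are available. Lean on these libraries where they do the work, as an engineer would, in place of code of your own. Each camera call takes 0.05 s, during which the arm holds its last target.

## Working session

There is one attempt and no reset: what is moved stays moved. The work goes in short steps, Python scripts to look and compute and a tool call to move; the robot and the scene stay as the last step left them, time stands still between calls to the robot, and variables do not carry over. Pictures are saved under pics/ and viewed, and the job is handed in when it is done.

Besides the shell and the picture viewer there is one more tool, called after "Call:" as name([rows], argument=value, ...), one row to a line, values as JSON. move_arm: Moves the arm, as the interface text tells. Its arguments: {"type":"object","properties":{"commands":{"type":"array"},"hand":{"type":"number"}},"required":["commands"]}

```bash
mkdir -p pics && ls
python3 - <<'E'
from rig import robot,get_image,camera_info,models
import cv2,numpy as np
print(robot.get_state(), robot.tcp_to_grasp)
for n in ("scene","side","wrist"):
    im=get_image(n); cv2.imwrite(f"pics/a_{n}.png",im[:,:,::-1])
    print(n,camera_info(n))
E
```

```text
pics
{'time': 0.0, 'qpos': array([-2.23401525e-01,  3.13461159e-01,  1.49846069e+00,  3.83009205e-05,
        1.33103457e+00, -2.23414781e-01]), 'joint_velocities': array([ 1.95514126e-04, -6.71606649e-05, -4.60360194e-04, -1.46800166e-03,
        3.65494878e-04, -1.06037490e-03]), 'tau': array([-5.78409599e-04, -4.12261176e+01, -2.59742296e+01, -3.58453699e-04,
        4.11797926e-03, -1.23038126e-05]), 'position': array([5.24823860e-01, 3.40218420e-05, 3.03320428e-01]), 'tcp_rot': array([-3.14125423e+00,  1.32163251e-03,  4.35863517e-06]), 'wrist_force': array([0.52438169, 0.66335   , 1.14077151]), 'wrist_torque': array([-0.01361819,  0.03437839,  0.01242888]), 'grip_width': 0.9996110522860182} 0.0539
scene {'mtx': array([[499.80930724,   0.        , 319.46850017],
       [  0.        , 499.80930724, 204.69045263],
       [  0.        ,   0.        ,   1.        ]]), 'cam_to_world': array([[ 0.85423422, -0.49650706,  0.15415782,  0.68711903],
       [ 0.51988116,  0.81424633, -0.25831471, -0.45327562],
       [ 0.00273263,  0.30080501,  0.95368175,  1.5835951 ],
       [ 0.        
[... 298 characters left out ...]
0.95570345, -0.28143977,  0.08615432,  0.08001543],
       [ 0.00772571,  0.31659812,  0.94852831,  1.44338697],
       [ 0.        ,  0.        ,  0.        ,  1.        ]])}
wrist {'mtx': array([[339.35922666,   0.        , 319.04783429],
       [  0.        , 339.35922666, 201.58531164],
       [  0.        ,   0.        ,   1.        ]]), 'T_tool_cam': array([[ 9.99999260e-01,  1.82685660e-04, -1.20299959e-03,
        -1.78025324e-04],
       [-1.72701880e-04, -9.57347035e-01, -2.88940520e-01,
        -7.35629991e-02],
       [-1.20447338e-03,  2.88940514e-01, -9.57346295e-01,
        -6.98563624e-02],
       [ 0.00000000e+00,  0.00000000e+00,  0.00000000e+00,
         1.00000000e+00]])}
```

View pics/a_scene.png

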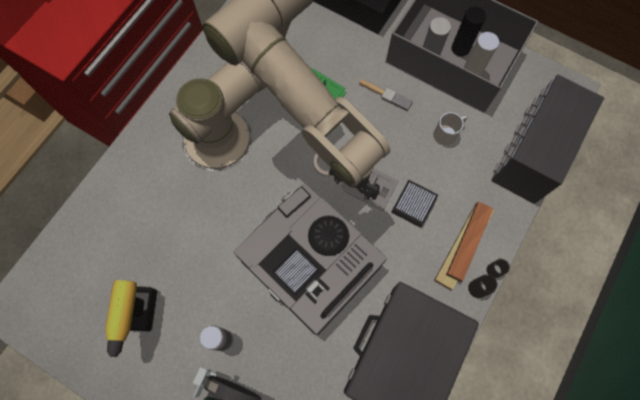

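View pics/a_side.png

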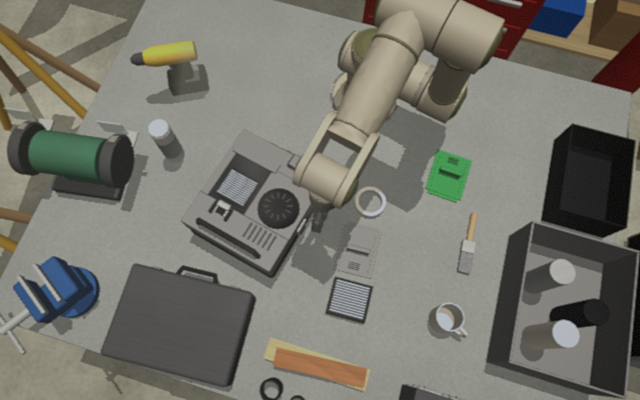

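View pics/a_wrist.png

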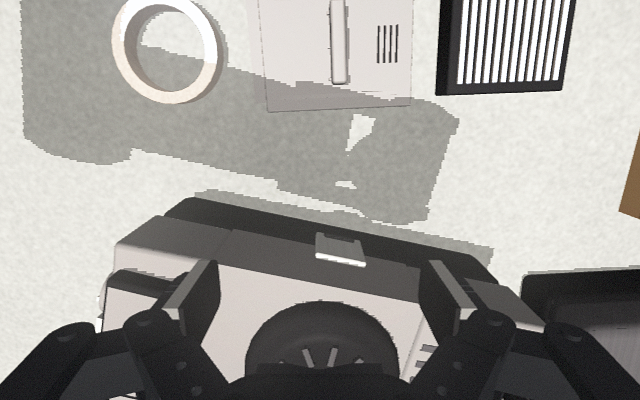

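```bash
cat > h.py <<'E'
from rig import robot,get_image,camera_info,models
import cv2,numpy as np
from scipy.spatial.transform import Rotation as R
def T_cam(n,st=None):
    ci=camera_info(n)
    if 'cam_to_world' in ci: return ci['mtx'],ci['cam_to_world']
    T=np.eye(4);T[:3,:3]=R.from_euler('xyz',st['tcp_rot']).as_matrix();T[:3,3]=st['position']
    return ci['mtx'],T@ci['T_tool_cam']
def ray(K,T,uv,z):
    d=np.array([(uv[0]-K[0,2])/K[0,0],-(uv[1]-K[1,2])/K[1,1],-1.]); d=T[:3,:3]@d
    o=T[:3,3]; return o+d*(z-o[2])/d[2]
def proj(K,T,P):
    P=np.atleast_2d(P); c=(P-T[:3,3])@T[:3,:3]
    return np.c_[K[0,2]+K[0,0]*c[:,0]/-c[:,2],K[1,2]-K[1,1]*c[:,1]/-c[:,2]]
def snap(n,name,crop=None,f=1):
    st=robot.get_state(); im=get_image(n); np.savez(f'pics/{name}.npz',im=im,pos=st['position'],rot=st['tcp_rot'])
    o=im[:,:,::-1]
    if crop: o=o[crop[1]:crop[3],crop[0]:crop[2]]
    o=cv2.resize(o,None,fx=f,fy=f,interpolation=cv2.INTER_CUBIC); cv2.imwrite(f'pics/{name}.png',o)
    return st,im
def load(name):
    d=np.load(f'pics/{name}.npz'); return d['im'],dict(position=d['pos'],tcp_rot=d['rot'])
E
python3 - <<'E'
from h import *
K,T=T_cam('side')
im=cv2.imread('pics/a_side.png')
cv2.imwrite('pics/b_side.png',cv2.resize(im[120:320,170:400],None,fx=3.4,fy=3,interpolation=cv2.INTER_CUBIC))
for n,t in (('cover',(356,251)),('bay',(237,186)),('latch',(221,208)),('domec',(279,208))):
    print(n,ray(K,T,t,0 if n=='cover' else .15))
for t in ('cover','extractor','latch','filter'):
  for c in ('side',):
    for r in models.outline_of(t,c)[:3]: print(t,c,r['p'],r['box'])
E
```

```text
cover [0.54294624 0.1195321  0.        ]
bay [ 0.49555984 -0.270867    0.15      ]
latch [ 0.57318077 -0.29161693  0.15      ]
domec [ 0.52346251 -0.13155717  0.15      ]
cover side 0.79 [335.5, 221.3, 43.9, 54.7]
cover side 0.67 [424.0, 146.4, 44.5, 55.4]
extractor side 0.61 [181.1, 128.9, 134.4, 149.7]
latch side 0.72 [217.7, 200.6, 12.8, 16.5]
filter side 0.77 [216.3, 168.5, 44.3, 42.1]
filter side 0.16 [457.4, 214.5, 19.7, 58.5]
```

View pics/b_side.png

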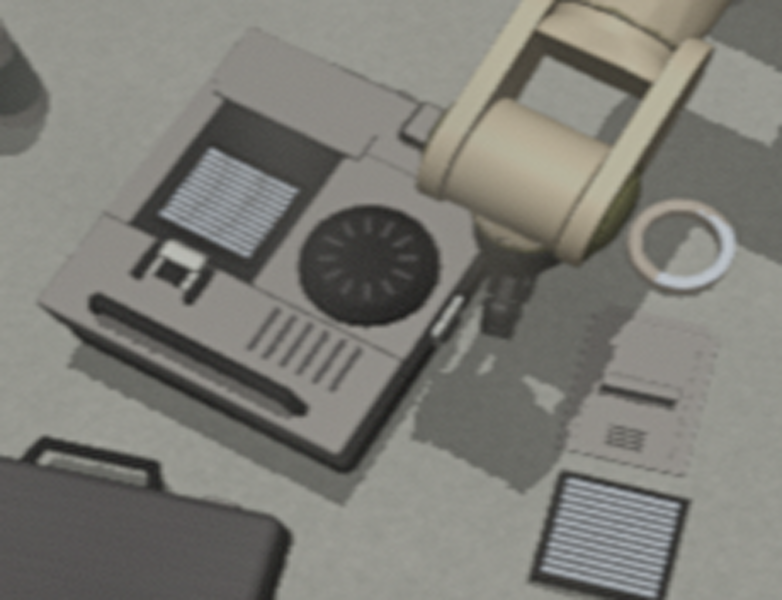

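Call:
move_arm([
  {"travel":[0,-1,0.3],"dr":[0,0,0]},
  {"travel":[0,-1,0.3],"dr":[0,0,0]},
  {"travel":[0,-1,0.3],"dr":[0,0,0]},
  {"travel":[0,-1,0.3],"dr":[0,0,0]},
  {"travel":[0,-1,0.3],"dr":[0,0,0]},
  {"travel":[0,-1,0.3],"dr":[0,0,0]},
  {"travel":[0,-1,0.3],"dr":[0,0,0]},
  {"travel":[0,-1,0.3],"dr":[0,0,0]},
  {"travel":[0,-1,0.3],"dr":[0,0,0]},
  {"travel":[0,-1,0.3],"dr":[0,0,0]},
])

```text
time: 1.18
position: [0.5234, -0.2052, 0.365]
tcp_rot: [-3.139, 0.004, 0.006]
wrist_force: [-0.2, 0.5, 0.1]
grip_width: 1.003
```

Run:
```python
from h import *
st,im=snap('wrist','c_w')
print(st['position'],st['tcp_rot'],st['joint_velocities'].round(3),st['wrist_force'])
snap('side','c_side',(330,200,400,300),6)
```

```text
[ 0.52341636 -0.20515639  0.36504436] [-3.13933643  0.00369093  0.00619496] [-0.39   0.175 -0.434 -0.002  0.259 -0.388] [-0.22641319  0.53657593  0.08372195]
```

View pics/c_w.png

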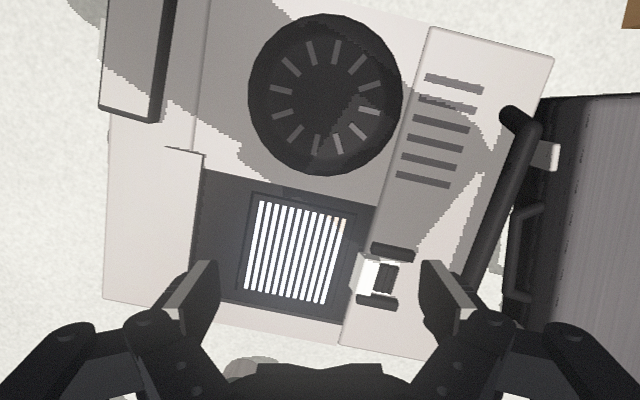

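View pics/c_side.png

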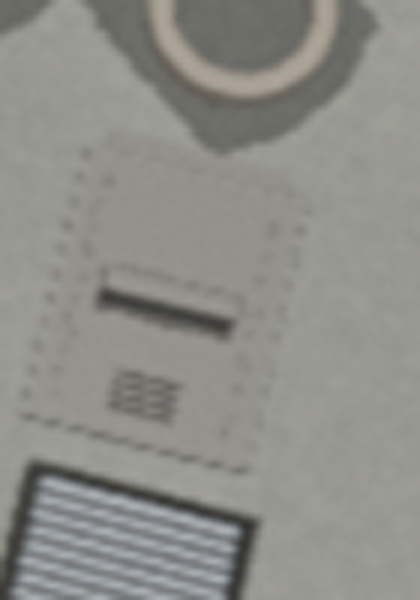

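Run:
```python
from h import *
st,im=snap('wrist','d_w')
print(st['position'],st['tcp_rot'],st['joint_velocities'].round(3))
c=im[130:360,90:450,::-1]; cv2.imwrite('pics/d_w1.png',cv2.resize(c,None,fx=2.2,fy=2.2,interpolation=cv2.INTER_CUBIC))
```

```text
[ 0.52343407 -0.20659647  0.3651654 ] [-3.14052460e+00  2.84676051e-03  3.26967745e-03] [ 0.053 -0.017  0.054  0.015 -0.013  0.036]
```

View pics/d_w1.png

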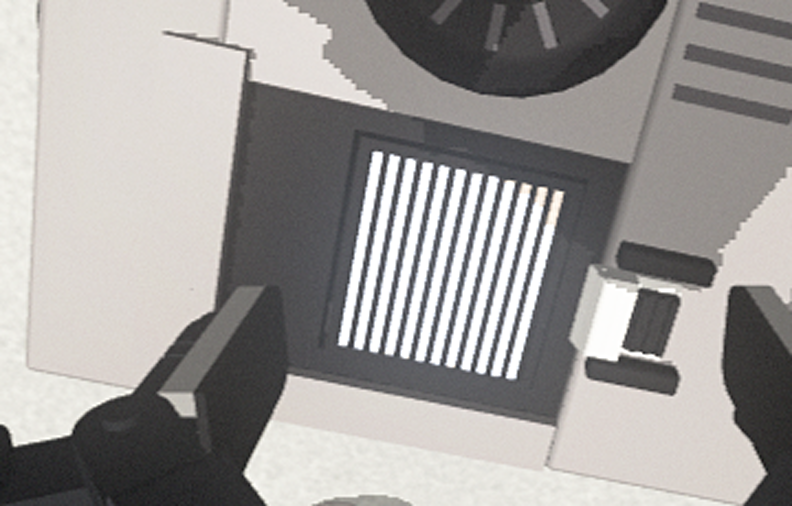

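View pics/d_w.png

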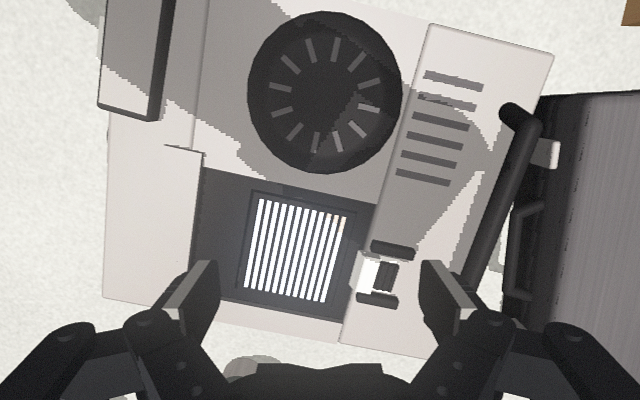

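```bash
cat > fitx.py <<'E'
from h import *
from scipy.optimize import least_squares
im,st=load('d_w'); K,T=T_cam('wrist',st)
c=lambda u,v:(90+u/2.2,130+v/2.2)
# (pixel, seat pt)
L=[(c(250,50),(-.077,.075,.012)),(c(632,163),(.077,.063,.006)),(c(555,424),(.077,-.063,.006))]
zs=.144
for uv,p in L: print(uv,ray(K,T,uv,zs+p[2]))
def W(q,P):
    P=np.atleast_2d(P); cc,s=np.cos(q[2]),np.sin(q[2])
    return np.c_[q[0]+cc*P[:,0]-s*P[:,1],q[1]+s*P[:,0]+cc*P[:,1],zs+P[:,2]]
if __name__=='__main__':
    f=lambda q:(proj(K,T,W(q,[p for _,p in L]))-[u for u,_ in L]).ravel()
    r=least_squares(f,[.5,-.27,-.2]); print(r.x,np.degrees(r.x[2]),f(r.x).reshape(-1,2).round(2))
    q=r.x
    lines=[[(-.077,.075,.012),(-.077,-.075,.012)],[(.077,.063,.006),(.077,-.063,.006)],[(-.077,.063,.006),(.077,.063,.006)],[(-.077,-.063,.006),(.077,-.063,.006)],
     [(-.03,.05,.0045),(.062,.05,.0045)],[(.062,.05,.0045),(.062,-.05,.0045)],[(-.03,-.05,.0045),(.062,-.05,.0045)],[(-.03,.05,.0045),(-.03,-.05,.0045)],
     [(.0715,.018,.0066),(.0715,-.018,.0066)],[(-.158,.212,.006),(-.158,-.088,.006)],[(-.158,-.088,.006),(.182,-.088,.006)],[(.182,-.088,.006),(.182,.212,.006)]]
    for name,KT,im_,crop,fx in (('wrist',(K,T),im,(90,130,450,360),2.2),('side',T_cam('side'),load('c_side')[0],(175,120,325,285),4)):
        o=cv2.resize(im_[crop[1]:crop[3],crop[0]:crop[2],::-1],None,fx=fx,fy=fx,interpolation=cv2.INTER_CUBIC)
        for l in lines:
            p=(proj(*KT,W(q,l))-[crop[0],crop[1]])*fx
            cv2.line(o,*[tuple(int(x) for x in a) for a in p],(0,0,255),1)
        cv2.imwrite(f'pics/fit_{name}.png',o)
E
python3 fitx.py
```

```text
(203.63636363636363, 152.72727272727272) [ 0.42784499 -0.17537587  0.156     ]
(377.27272727272725, 204.09090909090907) [ 0.57422627 -0.22092398  0.15      ]
(342.27272727272725, 322.72727272727275) [ 0.5462902  -0.34303348  0.15      ]
[ 0.48559639 -0.26525932 -0.22480231] -12.880223637303326 [[-0.76 -0.48]
 [ 0.54  0.09]
 [ 0.31  0.7 ]]
```

View pics/fit_wrist.png

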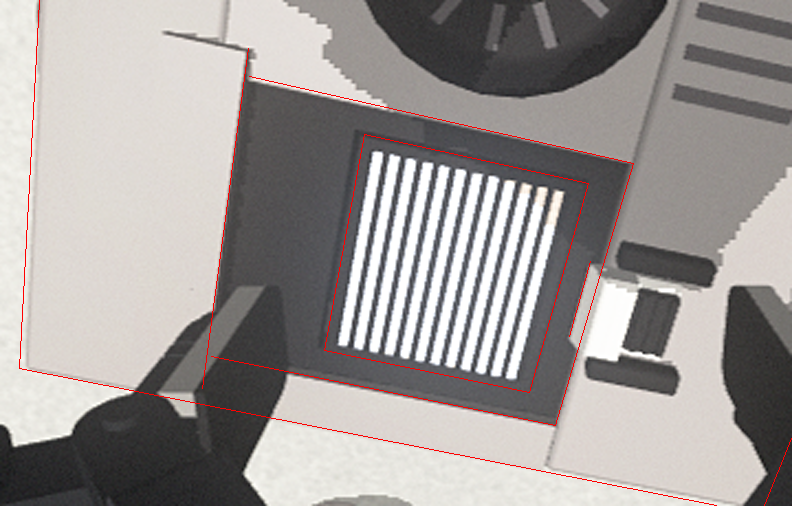

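View pics/fit_side.png

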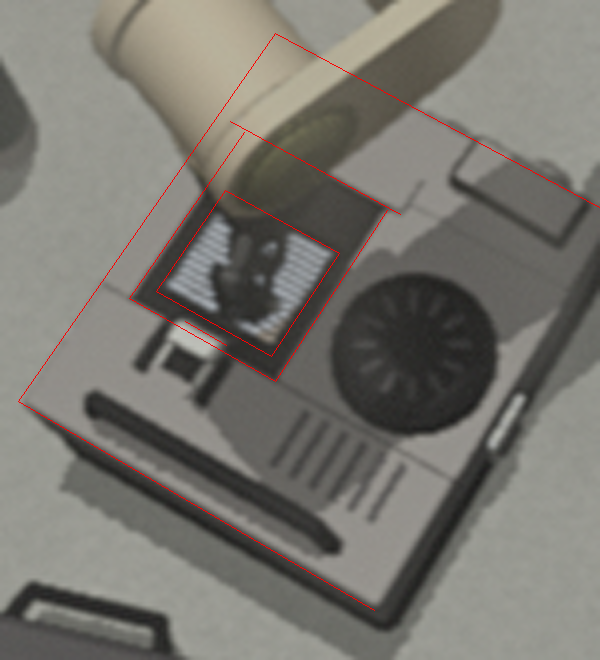

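Call:
move_arm([
  {"travel":[0.05,1,-0.15],"dr":[0,0,0]},
  {"travel":[0.05,1,-0.15],"dr":[0,0,0]},
  {"travel":[0.05,1,-0.15],"dr":[0,0,0]},
  {"travel":[0.05,1,-0.15],"dr":[0,0,0]},
  {"travel":[0.05,1,-0.15],"dr":[0,0,0]},
  {"travel":[0.05,1,-0.15],"dr":[0,0,0]},
  {"travel":[0.05,1,-0.15],"dr":[0,0,0]},
  {"travel":[0.05,1,-0.15],"dr":[0,0,0]},
  {"travel":[0.05,1,-0.15],"dr":[0,0,0]},
  {"travel":[0.05,1,-0.15],"dr":[0,0,0]},
])

```text
time: 2.17
position: [0.5303, 0.0105, 0.3301]
tcp_rot: [-3.136, 0.008, 0.007]
wrist_force: [-0.1, 0.3, 0.3]
grip_width: 1.001
```

Call:
move_arm([
  {"travel":[0.05,1,-0.15],"dr":[0,0,0]},
  {"travel":[0.05,1,-0.15],"dr":[0,0,0]},
  {"travel":[0.05,1,-0.15],"dr":[0,0,0]},
  {"travel":[0.05,1,-0.15],"dr":[0,0,0]},
  {"travel":[0.05,1,-0.15],"dr":[0,0,0]},
  {"travel":[0.05,1,-0.15],"dr":[0,0,0]},
  {"travel":[0.05,1,-0.15],"dr":[0,0,0]},
  {"travel":[0.05,0.6,-0.15],"dr":[0,0,0]},
  {"travel":[0,0,0],"dr":[0,0,0]},
  {"travel":[0,0,0],"dr":[0,0,0]},
])

```text
time: 3.0
position: [0.5304, 0.1839, 0.3015]
tcp_rot: [-3.133, 0.016, 0.022]
wrist_force: [-0.0, -0.6, -0.2]
grip_width: 1.002
```

Run:
```python
from h import *
st,im=snap('wrist','e_w')
print(st['position'],st['tcp_rot'],st['joint_velocities'].round(3))
K,T=T_cam('wrist',st)
for r in models.outline_of('cover','wrist')[:3]: print(r['p'],r['box'])
```

```text
[0.53042141 0.18388449 0.30153643] [-3.13270659  0.01556801  0.02208682] [ 0.031  0.003  0.013  0.004 -0.004  0.01 ]
0.94 [0.1, 0.0, 91.2, 74.8]
0.82 [256.7, 170.6, 145.3, 98.7]
```

View pics/e_w.png

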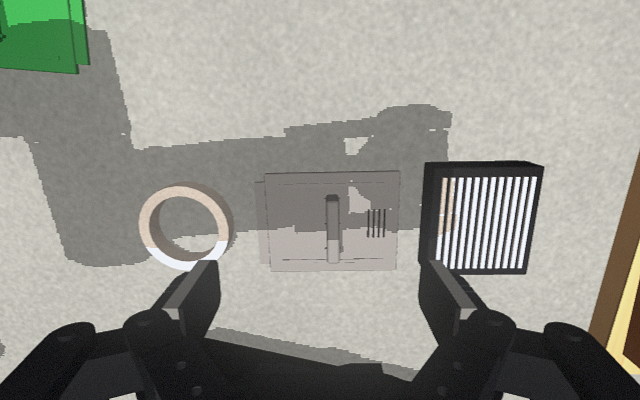

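Run:
```python
from h import *
im,st=load('e_w')
cv2.imwrite('pics/e_c.png',cv2.resize(im[150:290,240:420,::-1],None,fx=4.2,fy=4.2,interpolation=cv2.INTER_CUBIC))
```

```text
(no output)
```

View pics/e_c.png

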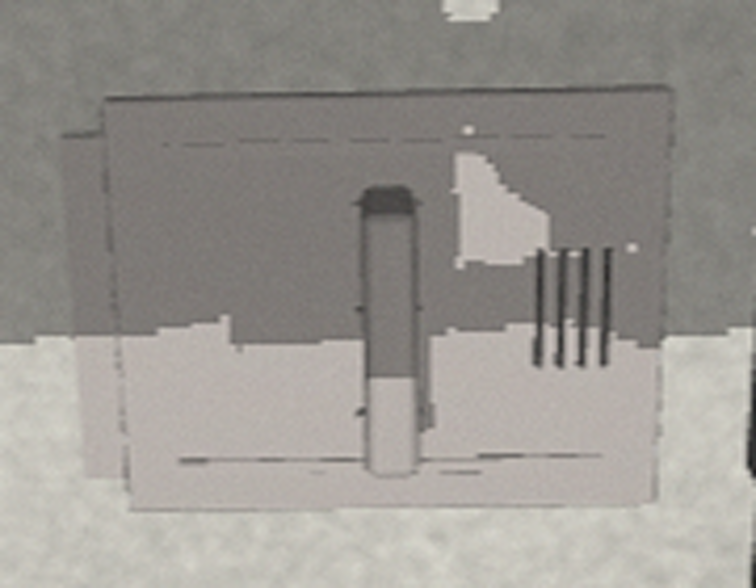

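Run:
```python
from h import *
from scipy.optimize import least_squares
im,st=load('e_w');K,T=T_cam('wrist',st)
c=lambda u,v:(240+u/4.2,150+v/4.2)
L=[(c(104,99),(-.075,.06,.006)),(c(672,89),(.075,.06,.006)),(c(657,502),(.075,-.06,.006)),(c(129,509),(-.075,-.06,.006)),
(c(362,212),(-.007,.036,.036)),(c(415,211),(.007,.036,.036)),(c(416,474),(.007,-.036,.036)),(c(367,474),(-.007,-.036,.036)),(c(62,135),(-.087,.05,.004)),(c(84,476),(-.087,-.05,.004))]
def W(q,P):
    P=np.atleast_2d(P); cc,s=np.cos(q[2]),np.sin(q[2])
    return np.c_[q[0]+cc*P[:,0]-s*P[:,1],q[1]+s*P[:,0]+cc*P[:,1],P[:,2]]
f=lambda q:(proj(K,T,W(q,[p for _,p in L]))-[u for u,_ in L]).ravel()
r=least_squares(f,[.54,.12,0],loss='soft_l1'); print(r.x,np.degrees(r.x[2])); print(f(r.x).reshape(-1,2).round(1))
K,T=T_cam('side'); print(proj(K,T,W(r.x,[(-.075,.06,.006),(.075,.06,.006),(.075,-.06,.006),(-.075,-.06,.006)])))
print(robot.get_state()['position'],robot.get_state()['tcp_rot'])
```

```text
[0.54286437 0.1243091  0.04504152] 2.5806889373967183
[[-1.1 -0.5]
 [ 0.7 -0.8]
 [-0.2  0.2]
 [-0.2  0.3]
 [-0.2 -0. ]
 [ 0.8 -0. ]
 [ 1.   0.9]
 [-0.2  1.1]
 [-0.9 -0.4]
 [ 0.2 -0.1]]
[[381.39856588 233.21974056]
 [371.28626658 279.01737268]
 [333.29873938 269.22308693]
 [344.52710153 223.99420415]]
[0.530693   0.18300798 0.30175374] [-3.13266681  0.01523611  0.02066519]
```

```bash
cat >> h.py <<'E'
def to(pos,rot):
    "rot: matrix; print total delta in command units"
    st=robot.get_state(); M=R.from_euler('xyz',st['tcp_rot']).as_matrix()
    d=(np.array(pos)-st['position'])/.02; w=R.from_matrix(rot@M.T).as_rotvec(degrees=True)/5
    print('t',round(st['time'],2),'pos',st['position'].round(4),'F',st['wrist_force'].round(2),'M',st['wrist_torque'].round(2),'g',round(st['grip_width'],3))
    print('travel total',d.round(2),'dr total',w.round(3))
def tool(yaw,tilt=0.):
    "tool matrix for cover with yaw, rear raised by tilt"
    return (R.from_euler('z',yaw)*R.from_euler('y',-tilt)*R.from_euler('x',np.pi)).as_matrix()
E
python3 -c "
from h import *
to([.5429,.1243,.13],tool(.045))"
```

```text
t 3.1 pos [0.5307 0.183  0.3018] F [ 1.07  0.06 -0.42] M [-0.01 -0.04 -0.01] g 0.999
travel total [ 0.61 -2.94 -8.59] dr total [-0.096 -0.178  0.28 ]
```

Call:
move_arm([
  {"travel":[0.07,-0.35,-0.95],"dr":[-0.01,-0.02,0.03]},
  {"travel":[0.07,-0.35,-0.95],"dr":[-0.01,-0.02,0.03]},
  {"travel":[0.07,-0.35,-0.95],"dr":[-0.01,-0.02,0.03]},
  {"travel":[0.07,-0.35,-0.95],"dr":[-0.01,-0.02,0.03]},
  {"travel":[0.07,-0.35,-0.95],"dr":[-0.01,-0.02,0.03]},
  {"travel":[0.07,-0.35,-0.95],"dr":[-0.01,-0.02,0.03]},
  {"travel":[0.07,-0.35,-0.95],"dr":[-0.01,-0.02,0.03]},
  {"travel":[0.07,-0.35,-0.95],"dr":[-0.01,-0.02,0.03]},
  {"travel":[0.05,-0.14,-0.6],"dr":[-0.02,-0.02,0.04]},
  {"travel":[0,0,0],"dr":[0,0,0]},
])

```text
time: 3.93
position: [0.543, 0.1131, 0.1352]
tcp_rot: [3.141, -0.01, 0.036]
wrist_force: [-0.5, -0.9, -0.0]
grip_width: 1.0
```

```bash
python3 -c "
from h import *
to([.5429,.1243,.13],tool(.045))
to([.5429,.1243,.084],tool(.045))"
```

```text
t 3.93 pos [0.543  0.1131 0.1352] F [-0.47 -0.93 -0.01] M [0.   0.   0.02] g 1.0
travel total [-0.    0.56 -0.26] dr total [0.007 0.11  0.098]
t 3.93 pos [0.543  0.1131 0.1352] F [-0.47 -0.93 -0.01] M [0.   0.   0.02] g 1.0
travel total [-0.    0.56 -2.56] dr total [0.007 0.11  0.098]
```

Call:
move_arm([
  {"travel":[0,0.14,-0.1],"dr":[0,0.03,0.03]},
  {"travel":[0,0.14,-0.3],"dr":[0,0.03,0.03]},
  {"travel":[0,0.1,-0.3],"dr":[0,0.02,0.02]},
  {"travel":[0,0.05,-0.3],"dr":[0,0.02,0.01]},
  {"travel":[0,0,-0.3],"dr":[0,0,0]},
  {"travel":[0,0,-0.3],"dr":[0,0,0]},
  {"travel":[0,0,-0.2],"dr":[0,0,0]},
  {"travel":[0,0,-0.1],"dr":[0,0,0]},
  {"travel":[0,0,0],"dr":[0,0,0]},
  {"travel":[0,0,0],"dr":[0,0,0]},
])

```text
time: 4.77
position: [0.5439, 0.1224, 0.0966]
tcp_rot: [3.141, -0.004, 0.044]
wrist_force: [0.4, -0.3, 0.0]
grip_width: 0.999
```

```bash
python3 -c "
from h import *
to([.5429,.1243,.084],tool(.045))
snap('wrist','f_w');snap('side','f_s',(300,180,420,300),5)"
```

```text
t 4.77 pos [0.5439 0.1224 0.0966] F [ 0.36 -0.28  0.01] M [ 0.01 -0.02 -0.01] g 0.999
travel total [-0.05  0.1  -0.63] dr total [0.004 0.049 0.011]
```

View pics/f_w.png

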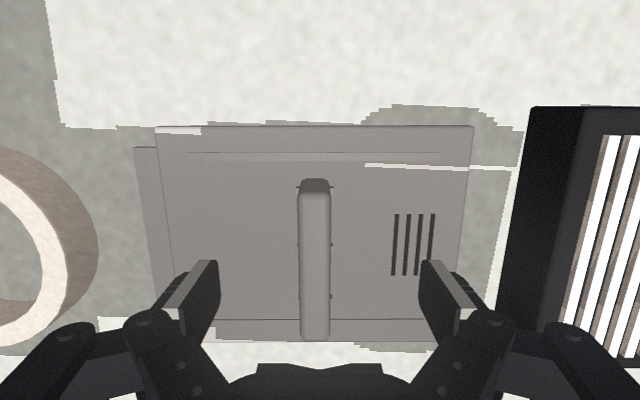

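Run:
```python
from h import *
from scipy.optimize import least_squares
im,st=load('f_w');K,T=T_cam('wrist',st)
L=[((155,127),(-.075,.06,.006)),((473,127),(.075,.06,.006)),((298.5,193),(-.007,.036,.036)),((331,193),(.007,.036,.036)),((134,148),(-.087,.05,.004))]
def W(q,P):
    P=np.atleast_2d(P); cc,s=np.cos(q[2]),np.sin(q[2])
    return np.c_[q[0]+cc*P[:,0]-s*P[:,1],q[1]+s*P[:,0]+cc*P[:,1],P[:,2]]
f=lambda q:(proj(K,T,W(q,[p for _,p in L]))-[u for u,_ in L]).ravel()
r=least_squares(f,[.54,.12,0],loss='soft_l1'); print(r.x); print(f(r.x).reshape(-1,2).round(1))
```

```text
[0.54275753 0.12373025 0.0447038 ]
[[-1.7 -0.3]
 [ 4.4 -0.6]
 [-0.4  0.9]
 [ 2.2  0.8]
 [-1.1 -0.2]]
```

Call:
move_arm([
  {"travel":[-0.03,0.04,-0.15],"dr":[0,0.02,0]},
  {"travel":[-0.02,0.04,-0.15],"dr":[0,0.02,0]},
  {"travel":[0,0.02,-0.15],"dr":[0,0.01,0]},
  {"travel":[0,0,-0.1],"dr":[0,0,0]},
  {"travel":[0,0,-0.1],"dr":[0,0,0]},
  {"travel":[0,0,-0.08],"dr":[0,0,0]},
  {"travel":[0,0,-0.05],"dr":[0,0,0]},
  {"travel":[0,0,0],"dr":[0,0,0]},
  {"travel":[0,0,0],"dr":[0,0,0]},
  {"travel":[0,0,0],"dr":[0,0,0]},
])

```text
time: 5.7
position: [0.5431, 0.1245, 0.0801]
tcp_rot: [3.141, -0.001, 0.044]
wrist_force: [-0.1, 0.9, 0.1]
grip_width: 1.003
```

```bash
python3 -c "
from h import *
to([.5428,.1238,.084],tool(.045))"
```

```text
t 5.7 pos [0.5431 0.1245 0.0801] F [-0.07  0.87  0.06] M [-0.06  0.01  0.04] g 1.003
travel total [-0.02 -0.04  0.2 ] dr total [0.005 0.01  0.012]
```

Call:
move_arm([
  {"travel":[0,0,0.1],"dr":[0,0,0]},
  {"travel":[0,0,0.1],"dr":[0,0,0]},
  {"travel":[0,0,0],"dr":[0,0,0]},
  {"travel":[0,0,0],"dr":[0,0,0]},
  {"travel":[0,0,0],"dr":[0,0,0]},
  {"travel":[0,0,0],"dr":[0,0,0]},
  {"travel":[0,0,0],"dr":[0,0,0]},
  {"travel":[0,0,0],"dr":[0,0,0]},
  {"travel":[0,0,0],"dr":[0,0,0]},
  {"travel":[0,0,0],"dr":[0,0,0]},
], hand=1)

```text
time: 6.53
position: [0.5433, 0.1245, 0.0853]
tcp_rot: [3.141, -0.002, 0.044]
wrist_force: [0.7, 0.5, 0.2]
grip_width: 0.148
```

```bash
python3 -c "
from h import *
to([.5428,.1238,.084],tool(.045)); print(robot.get_state()['tcp_rot'])"
```

```text
t 6.53 pos [0.5433 0.1245 0.0853] F [0.66 0.53 0.15] M [0.02 0.11 0.04] g 0.148
travel total [-0.03 -0.04 -0.07] dr total [0.004 0.021 0.013]
[ 3.14112934e+00 -1.81257214e-03  4.39032427e-02]
```

```bash
cat >> h.py <<'E'
SEAT=np.array([.4856,-.2653,.144]); YAW=-.2248
GR=np.array([0,.0006,.0853])   # TCP in cover frame
Rs=R.from_euler('z',YAW).as_matrix()
def tcp_for(lipx,lipz,tilt,y=0.):
    "lip tip (underside) at seat-frame x,z; rear raised tilt rad -> TCP pos, tool matrix"
    Rc=Rs@R.from_euler('y',-tilt).as_matrix()
    lip=SEAT+Rs@np.array([lipx,y,lipz])
    return lip+Rc@(GR+[.087,0,0]), tool(YAW,tilt)
def cover_now(gr=None):
    st=robot.get_state(); M=R.from_euler('xyz',st['tcp_rot']).as_matrix()
    Rc=M@R.from_euler('x',np.pi).as_matrix().T
    g=GR if gr is None else gr
    o=Rs.T@(st['position']-Rc@g-SEAT)
    lip=Rs.T@(st['position']-Rc@(g+[.087,0,0])-SEAT); rear=Rs.T@(st['position']+Rc@(np.array([.075,0,0])-g)-SEAT)
    e=R.from_matrix(Rs.T@Rc).as_euler('ZYX',degrees=True)
    print('cover mm: orig',(o*1e3).round(1),'lip',(lip*1e3).round(1),'rear',(rear*1e3).round(1),'yaw/tilt/roll',[round(e[0],2),round(-e[1],2),round(e[2],2)],'F seat',(Rs.T@st['wrist_force']).round(2))
E
python3 -c "
from h import *
p,M=tcp_for(-.068,.006,np.radians(9)); print(p); to(p,M); to(p+[0,0,.06],M)
p,M=tcp_for(-.068,.006,0);to(p,M)"
```

```text
[ 0.49020341 -0.26573715  0.24785961]
t 6.53 pos [0.5433 0.1245 0.0853] F [0.66 0.53 0.15] M [0.02 0.11 0.04] g 0.148
travel total [ -2.66 -19.51   8.13] dr total [-0.156 -1.778 -3.072]
t 6.53 pos [0.5433 0.1245 0.0853] F [0.66 0.53 0.15] M [0.02 0.11 0.04] g 0.148
travel total [ -2.66 -19.51  11.13] dr total [-0.156 -1.778 -3.072]
t 6.53 pos [0.5433 0.1245 0.0853] F [0.66 0.53 0.15] M [0.02 0.11 0.04] g 0.148
travel total [ -1.95 -19.67   7.5 ] dr total [ 0.007  0.02  -3.079]
```

Call:
move_arm([
  {"travel":[0,0,0.3],"dr":[0,0,0]},
  {"travel":[0,0,0.6],"dr":[0,0,0]},
  {"travel":[0,0,1],"dr":[0,0,0]},
  {"travel":[0,0,1],"dr":[0,0,0]},
  {"travel":[0,0,1],"dr":[0,0,0]},
  {"travel":[0,0,1],"dr":[0,0,0]},
  {"travel":[0,0,1],"dr":[0,0,0]},
  {"travel":[0,0,1],"dr":[0,0,0]},
  {"travel":[0,0,1],"dr":[0,0,0]},
  {"travel":[0,0,1],"dr":[0,0,0]},
])

```text
time: 7.37
position: [0.5387, 0.1244, 0.2733]
tcp_rot: [3.141, 0.008, 0.044]
wrist_force: [0.9, 0.1, -1.9]
grip_width: 0.152
```

```bash
python3 -c "
from h import *
p,M=tcp_for(-.068,.006,np.radians(9)); to(p+[0,0,.06],M)
snap('wrist','g_w')"
```

```text
t 7.37 pos [0.5387 0.1244 0.2733] F [ 0.88  0.11 -1.95] M [-0.01 -0.    0.01] g 0.152
travel total [ -2.43 -19.51   1.73] dr total [-0.169 -1.889 -3.071]
```

View pics/g_w.png

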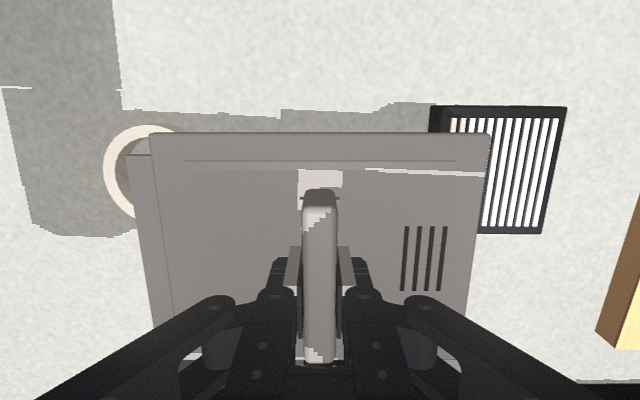

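Run:
```python
from h import *
im,st=load('g_w')
cv2.imwrite('pics/g_c.png',cv2.resize(im[110:330,110:510,::-1],None,fx=2,fy=2,interpolation=cv2.INTER_CUBIC))
```

```text
(no output)
```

View pics/g_c.png

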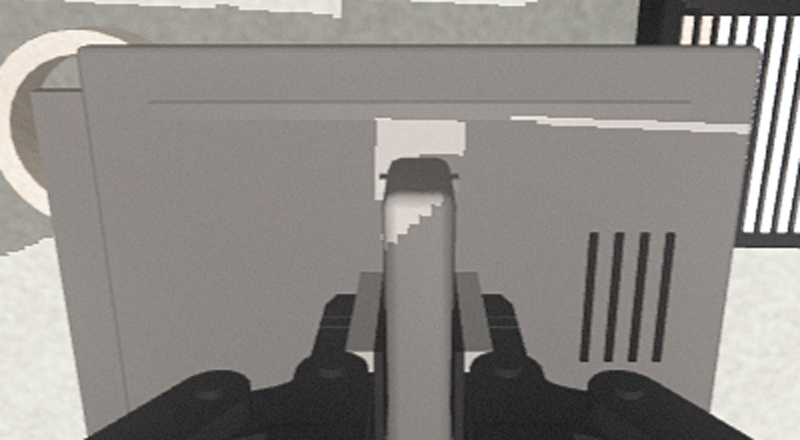

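Run:
```python
from h import *
from scipy.optimize import least_squares
ci=camera_info('wrist');K,T=ci['mtx'],ci['T_tool_cam']
c=lambda u,v:(110+u/2,110+v/2)
L=[(c(79,47),(-.075,.06,.006)),(c(762,47),(.075,.06,.006)),(c(385,196),(-.007,.036,.036)),(c(457,196),(.007,.036,.036)),(c(32,91),(-.087,.05,.004)),(c(590,233),(.042,.016,.006)) ]
L=L[:5]
def W(q,P): # cover->tool
    Rc=R.from_euler('x',np.pi)*R.from_euler('ZYX',[q[3],q[4],0])
    return Rc.apply(np.atleast_2d(P)-q[:3])
def run(free):
    def f(x):
        q=np.array([0,0,.0853,0,0.]); q[free]=x
        return (proj(K,T,W(q,[p for _,p in L]))-[u for u,_ in L]).ravel()
    r=least_squares(f,np.array([0,0,.0853,0,0.])[free]); print(free,r.x.round(4)); print(f(r.x).reshape(-1,2).round(1).tolist())
run([0,1,3]); run([0,1,2,3]); run([0,1,2,3,4])
```

```text
[0, 1, 3] [-0.0005  0.0008 -0.0012]
[[-2.4, 0.1], [2.5, 0.6], [-0.8, -0.1], [1.1, -0.1], [-0.4, 0.4]]
[0, 1, 2, 3] [-0.0004  0.0011  0.0867 -0.0014]
[[-1.1, 0.3], [0.5, 0.9], [-1.0, -0.7], [0.6, -0.6], [1.1, 0.4]]
[0, 1, 2, 3, 4] [-0.0006  0.0011  0.0868 -0.002   0.0033]
[[-1.2, 0.3], [0.2, 0.9], [-0.7, -0.7], [0.8, -0.7], [0.9, 0.4]]
```

Call:
move_arm([
  {"travel":[-0.12,-0.4,0.3],"dr":[-0.01,-0.09,-0.15]},
  {"travel":[-0.12,-0.8,0.3],"dr":[-0.01,-0.09,-0.15]},
  {"travel":[-0.12,-1,0.3],"dr":[-0.01,-0.09,-0.15]},
  {"travel":[-0.12,-1,0.2],"dr":[-0.01,-0.09,-0.15]},
  {"travel":[-0.12,-1,0.2],"dr":[-0.01,-0.09,-0.15]},
  {"travel":[-0.12,-1,0.1],"dr":[-0.01,-0.09,-0.15]},
  {"travel":[-0.12,-1,0.1],"dr":[-0.01,-0.09,-0.15]},
  {"travel":[-0.12,-1,0.1],"dr":[-0.01,-0.09,-0.15]},
  {"travel":[-0.12,-1,0],"dr":[-0.01,-0.09,-0.15]},
  {"travel":[-0.12,-1,0],"dr":[-0.01,-0.09,-0.15]},
])

```text
time: 8.25
position: [0.5088, -0.0675, 0.3125]
tcp_rot: [3.133, -0.081, -0.094]
wrist_force: [1.1, -0.8, -3.1]
grip_width: 0.151
```

```bash
sed -i 's/GR=np.array(\[0,.0006,.0853\])/GR=np.array([0,.0008,.0855])/' h.py && python3 -c "
from h import *
p,M=tcp_for(-.068,.006,np.radians(9)); to(p+[0,0,.06],M); cover_now()"
```

```text
t 8.25 pos [ 0.5088 -0.0675  0.3125] F [ 1.08 -0.78 -3.06] M [ 0.04  0.02 -0.02] g 0.151
travel total [-0.93 -9.9  -0.22] dr total [-0.042 -0.879 -1.491]
cover mm: orig [-14.4 197.4  83.3] lip [-100.4  186.1   76.3] rear [ 59.7 207.2  89.3] yaw/tilt/roll [np.float64(7.52), np.float64(4.63), np.float64(-0.49)] F seat [ 1.23 -0.52 -3.06]
```

Call:
move_arm([
  {"travel":[-0.1,-1,0],"dr":[0,-0.1,-0.16]},
  {"travel":[-0.1,-1,0],"dr":[0,-0.1,-0.16]},
  {"travel":[-0.1,-1,0],"dr":[0,-0.1,-0.16]},
  {"travel":[-0.1,-1,0],"dr":[0,-0.1,-0.16]},
  {"travel":[-0.1,-1,0],"dr":[0,-0.1,-0.16]},
  {"travel":[-0.1,-1,0],"dr":[0,-0.1,-0.16]},
  {"travel":[-0.1,-1,0],"dr":[0,-0.1,-0.16]},
  {"travel":[-0.1,-1,0],"dr":[0,-0.06,-0.16]},
  {"travel":[-0.1,-0.8,0],"dr":[0,-0.05,-0.1]},
  {"travel":[0,-0.4,0],"dr":[0,-0.04,0]},
])

```text
time: 9.08
position: [0.4806, -0.2644, 0.3097]
tcp_rot: [-3.137, -0.149, -0.234]
wrist_force: [0.5, -0.3, -3.4]
grip_width: 0.15
```

Call:
move_arm([
  {"travel":[0,0,0],"dr":[0,0,0]},
  {"travel":[0,0,0],"dr":[0,0,0]},
  {"travel":[0,0,0],"dr":[0,0,0]},
  {"travel":[0,0,0],"dr":[0,0,0]},
  {"travel":[0,0,0],"dr":[0,0,0]},
  {"travel":[0,0,0],"dr":[0,0,0]},
  {"travel":[0,0,0],"dr":[0,0,0]},
  {"travel":[0,0,0],"dr":[0,0,0]},
  {"travel":[0,0,0],"dr":[0,0,0]},
  {"travel":[0,0,0],"dr":[0,0,0]},
])

```text
time: 9.92
position: [0.4801, -0.2616, 0.3092]
tcp_rot: [-3.136, -0.147, -0.232]
wrist_force: [0.1, -0.1, -1.4]
grip_width: 0.151
```

```bash
python3 -c "
from h import *
p,M=tcp_for(-.068,.006,np.radians(9)); to(p+[0,0,.06],M); cover_now(); to(p,M)
snap('wrist','i_w')"
```

```text
t 9.92 pos [ 0.4801 -0.2616  0.3092] F [ 0.12 -0.14 -1.45] M [ 0.04  0.12 -0.03] g 0.151
travel total [ 0.51 -0.2  -0.06] dr total [-0.089 -0.098  0.07 ]
cover mm: orig [ 6.3  2.  80.6] lip [-79.8   2.6  67.8] rear [80.5  1.4 91.6] yaw/tilt/roll [np.float64(-0.4), np.float64(8.42), np.float64(0.33)] F seat [ 0.15 -0.11 -1.45]
t 9.92 pos [ 0.4801 -0.2616  0.3092] F [ 0.12 -0.14 -1.45] M [ 0.04  0.12 -0.03] g 0.151
travel total [ 0.51 -0.2  -3.06] dr total [-0.089 -0.098  0.07 ]
```

View pics/i_w.png

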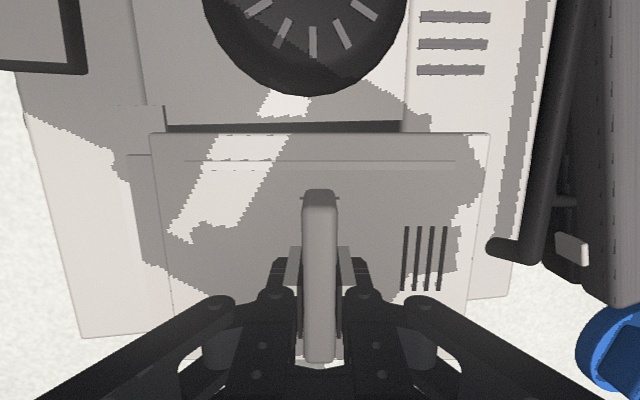

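Run:
```python
from h import *
im,st=load('i_w');K,T=T_cam('wrist',st)
P=lambda l:proj(K,T,SEAT+np.array(l)@Rs.T)
o=im[80:180,100:440,::-1].copy();o=cv2.resize(o,None,fx=2.3,fy=2.3,interpolation=cv2.INTER_CUBIC)
for l in ([(-.077,.075,.012),(-.077,.05,.012)],[(-.077,.063,.006),(.077,.063,.006)],[(.077,.063,.006),(.077,.03,.006)],[(-.077,.063,0),(.077,.063,0)]):
    p=(P(l)-[100,80])*2.3; print(P(l).round(1).tolist())
    cv2.line(o,*[tuple(int(x) for x in a) for a in p],(0,0,255),1)
cv2.imwrite('pics/i_c.png',o)
```

```text
[[163.5, 103.0], [169.0, 145.1]]
[[168.9, 123.0], [404.0, 119.4]]
[[404.0, 119.4], [401.1, 166.8]]
[[171.4, 122.4], [400.8, 119.0]]
```

View pics/i_c.png

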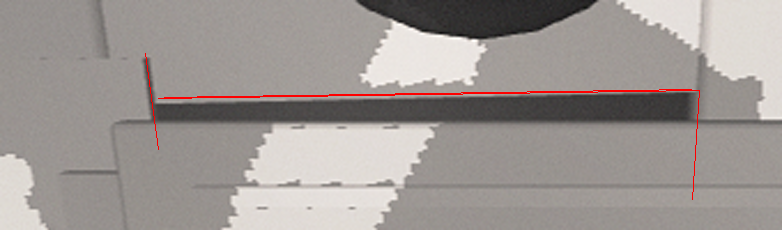

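Run:
```python
import numpy as np
from h import *
from scipy.optimize import least_squares
A=[]
im,st=load('d_w'); k=T_cam('wrist',st); c=lambda u,v:(90+u/2.2,130+v/2.2)
A+=[(k,c(250,50),(-.077,.075,.012)),(k,c(632,163),(.077,.063,.006)),(k,c(555,424),(.077,-.063,.006))]
im,st=load('i_w'); k=T_cam('wrist',st); c=lambda u,v:(100+u/2.3,80+v/2.3)
A+=[(k,c(147,56),(-.077,.075,.012)),(k,c(698,91),(.077,.063,.006)),(k,c(153,103),(-.0773,.063,.006))]
def f(q,idx):
    r=[]
    for k,u,p in [A[i] for i in idx]:
        w=np.array([q[0],q[1],.144])+R.from_euler('z',q[2]).apply(p)
        r+=list(proj(*k,w)[0]-u)
    return np.array(r)
for idx in ([0,1,2],[3,4,5],range(6)):
    r=least_squares(f,[.4856,-.2653,-.22],args=(idx,)); print(r.x.round(4),r.fun.round(1))
```

```text
[ 0.4856 -0.2652 -0.2247] [-0.8 -0.5  0.5  0.1  0.3  0.7]
[ 0.4853 -0.2658 -0.2201] [-1.1  0.2 -0.1  0.1  1.3 -0.3]
[ 0.4854 -0.2656 -0.2209] [-1.3  0.3  0.1  0.2  0.4  0.9 -1.  -0.1  0.1 -0.   1.4 -0.7]
```

```bash
sed -i 's/SEAT=.*/SEAT=np.array([.4854,-.2657,.144]); YAW=-.2215/' h.py && python3 -c "
from h import *
p,M=tcp_for(-.068,.008,np.radians(9)); to(p,M);cover_now()"
```

```text
t 9.97 pos [ 0.48   -0.2616  0.3092] F [-0.56  0.65 -1.53] M [0.02 0.12 0.02] g 0.15
travel total [ 0.5  -0.21 -2.96] dr total [-0.089 -0.098  0.109]
cover mm: orig [ 6.4  2.3 80.6] lip [-79.6   3.2  67.9] rear [80.6  1.6 91.6] yaw/tilt/roll [np.float64(-0.59), np.float64(8.42), np.float64(0.33)] F seat [-0.69  0.51 -1.53]
```

Call:
move_arm([
  {"travel":[0.2,-0.1,-0.2],"dr":[-0.03,-0.04,0.04]},
  {"travel":[0.2,-0.1,-0.3],"dr":[-0.03,-0.03,0.04]},
  {"travel":[0.1,0,-0.4],"dr":[-0.03,-0.03,0.03]},
  {"travel":[0,0,-0.4],"dr":[0,0,0]},
  {"travel":[0,0,-0.4],"dr":[0,0,0]},
  {"travel":[0,0,-0.4],"dr":[0,0,0]},
  {"travel":[0,0,-0.3],"dr":[0,0,0]},
  {"travel":[0,0,-0.2],"dr":[0,0,0]},
  {"travel":[0,0,0],"dr":[0,0,0]},
  {"travel":[0,0,0],"dr":[0,0,0]},
])

```text
time: 10.8
position: [0.4906, -0.2658, 0.2495]
tcp_rot: [-3.141, -0.155, -0.221]
wrist_force: [-0.2, -0.4, -2.3]
grip_width: 0.147
```

```bash
python3 -c "
from h import *
p,M=tcp_for(-.068,.002,np.radians(9)); to(p,M);cover_now()
snap('side','j_s',(165,110,305,250),5)"
```

```text
t 10.8 pos [ 0.4906 -0.2658  0.2495] F [-0.19 -0.37 -2.3 ] M [ 0.01  0.19 -0.01] g 0.147
travel total [-0.03 -0.01 -0.27] dr total [-0.015 -0.017 -0.011]
cover mm: orig [18.4  0.4 21. ] lip [-67.6   0.3   7.6] rear [92.4  0.4 32.6] yaw/tilt/roll [np.float64(0.04), np.float64(8.9), np.float64(0.06)] F seat [-0.11 -0.41 -2.3 ]
```

View pics/j_s.png

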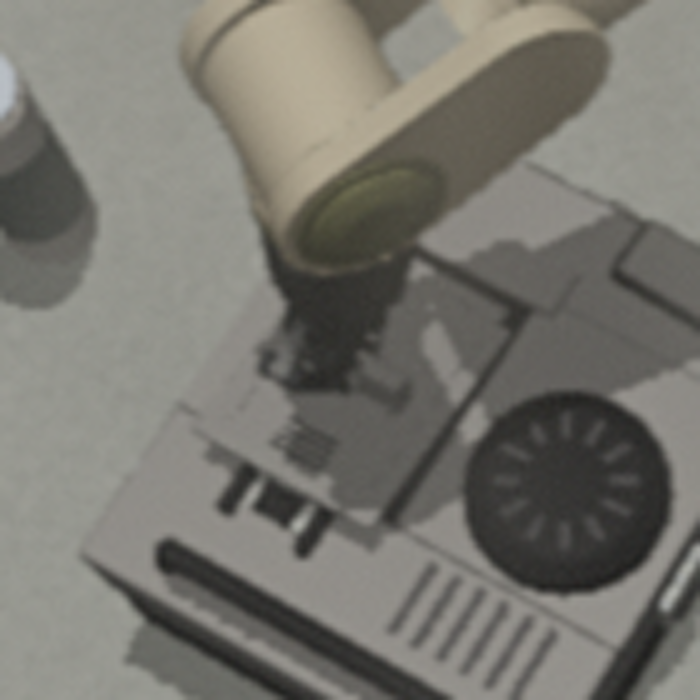

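Call:
move_arm([
  {"travel":[0,0,-0.05],"dr":[0,-0.02,0]},
  {"travel":[0,0,-0.05],"dr":[0,0,0]},
  {"travel":[0,0,-0.05],"dr":[0,0,0]},
  {"travel":[0,0,-0.05],"dr":[0,0,0]},
  {"travel":[0,0,-0.05],"dr":[0,0,0]},
  {"travel":[0,0,-0.03],"dr":[0,0,0]},
  {"travel":[0,0,0],"dr":[0,0,0]},
  {"travel":[0,0,0],"dr":[0,0,0]},
  {"travel":[0,0,0],"dr":[0,0,0]},
  {"travel":[0,0,0],"dr":[0,0,0]},
])

```text
time: 11.68
position: [0.491, -0.2661, 0.2451]
tcp_rot: [3.141, -0.16, -0.221]
wrist_force: [0.2, -0.4, -1.7]
grip_width: 0.15
```

```bash
python3 -c "
from h import *
p,M=tcp_for(-.068,.000,np.radians(9)); to(p,M);cover_now()
snap('wrist','k_w')"
```

```text
t 11.68 pos [ 0.491  -0.2661  0.2451] F [ 0.19 -0.42 -1.74] M [ 0.06  0.11 -0.06] g 0.15
travel total [-0.05  0.01 -0.15] dr total [ 0.011  0.034 -0.01 ]
cover mm: orig [19.2 -0.  16.7] lip [-66.7  -0.1   2.8] rear [93.2  0.1 28.7] yaw/tilt/roll [np.float64(0.05), np.float64(9.18), np.float64(-0.02)] F seat [ 0.28 -0.37 -1.74]
```

View pics/k_w.png

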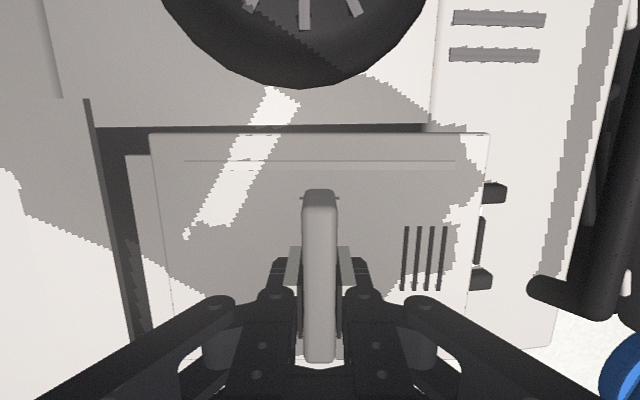

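Run:
```python
from h import *
im,st=load('k_w');K,T=T_cam('wrist',st)
P=lambda l:proj(K,T,SEAT+np.array(l)@Rs.T)
ox,oy,w,h,f=40,80,470,100,1.7
o=im[oy:oy+h,ox:ox+w,::-1].copy();o=cv2.resize(o,None,fx=f,fy=f,interpolation=cv2.INTER_CUBIC)
for l in ([(-.077,.075,.012),(-.077,.05,.012)],[(-.077,.063,.006),(.077,.063,.006)],[(.077,.063,.006),(.077,.03,.006)]):
    p=(P(l)-[ox,oy])*f; print(P(l).round(1).tolist())
    cv2.line(o,*[tuple(int(x) for x in a) for a in p],(0,0,255),1)
cv2.imwrite('pics/k_c.png',o)
```

```text
[[84.3, 97.2], [95.8, 158.3]]
[[96.6, 126.2], [428.9, 122.9]]
[[428.9, 122.9], [423.1, 186.4]]
```

View pics/k_c.png

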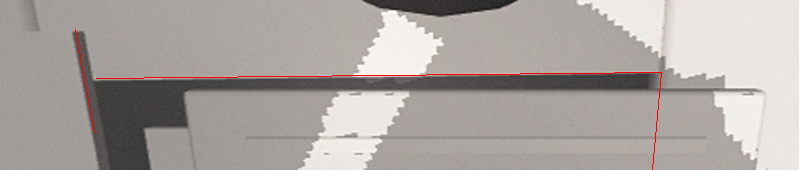

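Call:
move_arm([
  {"travel":[0,0,-0.03],"dr":[0,0.01,0]},
  {"travel":[0,0,-0.03],"dr":[0,0.01,0]},
  {"travel":[0,0,-0.03],"dr":[0,0,0]},
  {"travel":[0,0,-0.03],"dr":[0,0,0]},
  {"travel":[0,0,-0.02],"dr":[0,0,0]},
  {"travel":[0,0,0],"dr":[0,0,0]},
  {"travel":[0,0,0],"dr":[0,0,0]},
  {"travel":[0,0,0],"dr":[0,0,0]},
  {"travel":[0,0,0],"dr":[0,0,0]},
  {"travel":[0,0,0],"dr":[0,0,0]},
])

```text
time: 12.57
position: [0.491, -0.2661, 0.242]
tcp_rot: [3.141, -0.158, -0.22]
wrist_force: [0.4, 0.3, -2.6]
grip_width: 0.154
```

```bash
python3 -c "
from h import *
p,M=tcp_for(-.068,.000,np.radians(9)); to(p,M);cover_now()"
```

```text
t 12.57 pos [ 0.491  -0.2661  0.242 ] F [ 0.37  0.35 -2.64] M [ 0.03  0.16 -0.01] g 0.154
travel total [-0.05  0.01  0.  ] dr total [ 0.011  0.012 -0.011]
cover mm: orig [19.  -0.  13.6] lip [-66.9  -0.1  -0.1] rear [93.1  0.1 25.4] yaw/tilt/roll [np.float64(0.06), np.float64(9.07), np.float64(-0.04)] F seat [ 0.28  0.42 -2.64]
```

Call:
move_arm([
  {"travel":[0,0,-0.02],"dr":[0,0,0]},
  {"travel":[0,0,-0.02],"dr":[0,0,0]},
  {"travel":[0,0,-0.02],"dr":[0,0,0]},
  {"travel":[0,0,0],"dr":[0,0,0]},
  {"travel":[0,0,0],"dr":[0,0,0]},
  {"travel":[0,0,0],"dr":[0,0,0]},
  {"travel":[0,0,0],"dr":[0,0,0]},
  {"travel":[0,0,0],"dr":[0,0,0]},
  {"travel":[0,0,0],"dr":[0,0,0]},
  {"travel":[0,0,0],"dr":[0,0,0]},
])

```text
time: 13.4
position: [0.4911, -0.2662, 0.2417]
tcp_rot: [3.14, -0.159, -0.22]
wrist_force: [-1.0, 0.1, -0.7]
grip_width: 0.148
```

```bash
python3 -c "
from h import *
p,M=tcp_for(-.068,.000,np.radians(9)); to(p,M);cover_now()"
```

```text
t 13.4 pos [ 0.4911 -0.2662  0.2417] F [-0.95  0.06 -0.69] M [ 0.13  0.35 -0.06] g 0.148
travel total [-0.05  0.01  0.02] dr total [ 0.018  0.02  -0.011]
cover mm: orig [19.2 -0.1 13.2] lip [-66.7  -0.2  -0.5] rear [93.2 -0.  25.1] yaw/tilt/roll [np.float64(0.07), np.float64(9.12), np.float64(-0.06)] F seat [-0.94 -0.15 -0.69]
```

Call:
move_arm([
  {"travel":[-0.1,0.022,0.01],"dr":[0,0,0]},
  {"travel":[-0.1,0.022,0],"dr":[0,0,0]},
  {"travel":[-0.1,0.022,0],"dr":[0,0,0]},
  {"travel":[-0.1,0.022,0],"dr":[0,0,0]},
  {"travel":[-0.1,0.022,0],"dr":[0,0,0]},
  {"travel":[-0.05,0.011,0],"dr":[0,0,0]},
  {"travel":[0,0,0],"dr":[0,0,0]},
  {"travel":[0,0,0],"dr":[0,0,0]},
  {"travel":[0,0,0],"dr":[0,0,0]},
  {"travel":[0,0,0],"dr":[0,0,0]},
])

```text
time: 14.23
position: [0.479, -0.2637, 0.2419]
tcp_rot: [3.14, -0.161, -0.221]
wrist_force: [0.3, -0.1, -1.9]
grip_width: 0.146
```

```bash
python3 -c "
from h import *
p,M=tcp_for(-.087,-.0003,np.radians(9)); to(p,M);cover_now()
snap('wrist','l_w')"
```

```text
t 14.23 pos [ 0.479  -0.2637  0.2419] F [ 0.29 -0.12 -1.88] M [ 0.09  0.08 -0.01] g 0.146
travel total [-0.38  0.1  -0.01] dr total [ 0.027  0.036 -0.006]
cover mm: orig [ 7.  -0.4 13.5] lip [-78.8  -0.4  -0.4] rear [81.1 -0.3 25.5] yaw/tilt/roll [np.float64(0.05), np.float64(9.21), np.float64(-0.09)] F seat [ 0.31 -0.05 -1.88]
```

View pics/l_w.png

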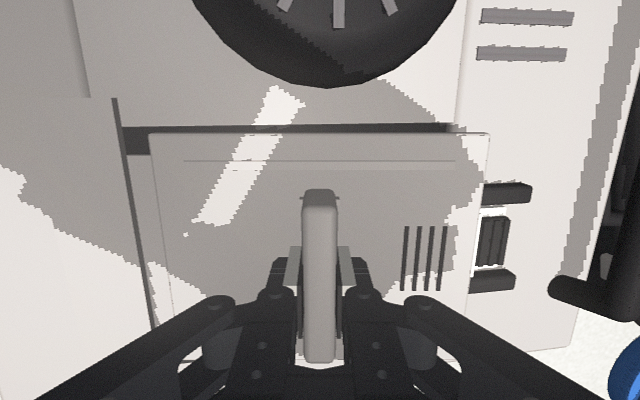

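Call:
move_arm([
  {"travel":[-0.08,0.018,0],"dr":[0,0.02,0]},
  {"travel":[-0.08,0.018,0],"dr":[0,0.01,0]},
  {"travel":[-0.08,0.018,0],"dr":[0,0,0]},
  {"travel":[-0.05,0.011,0],"dr":[0,0,0]},
  {"travel":[0,0,0],"dr":[0,0,0]},
  {"travel":[0,0,0],"dr":[0,0,0]},
  {"travel":[0,0,0],"dr":[0,0,0]},
  {"travel":[0,0,0],"dr":[0,0,0]},
  {"travel":[0,0,0],"dr":[0,0,0]},
  {"travel":[0,0,0],"dr":[0,0,0]},
])

```text
time: 15.12
position: [0.4726, -0.2622, 0.2417]
tcp_rot: [3.14, -0.157, -0.22]
wrist_force: [0.1, 0.1, -1.0]
grip_width: 0.15
```

```bash
python3 -c "
from h import *
p,M=tcp_for(-.087,-.0003,np.radians(9)); to(p,M);cover_now()"
```

```text
t 15.12 pos [ 0.4726 -0.2622  0.2417] F [ 0.09  0.09 -0.97] M [ 0.08  0.11 -0.03] g 0.15
travel total [-0.06  0.02  0.  ] dr total [ 0.024 -0.003 -0.008]
cover mm: orig [ 0.1 -0.4 13.3] lip [-85.8  -0.4  -0.4] rear [74.2 -0.3 25. ] yaw/tilt/roll [np.float64(0.06), np.float64(9.01), np.float64(-0.12)] F seat [ 0.07  0.11 -0.97]
```

Lip is in the slot freely; creep to its back.

Call:
move_arm([
  {"travel":[-0.03,0.007,0],"dr":[0,0,0]},
  {"travel":[-0.03,0.007,0],"dr":[0,0,0]},
  {"travel":[-0.03,0.007,0],"dr":[0,0,0]},
  {"travel":[-0.03,0.007,0],"dr":[0,0,0]},
  {"travel":[-0.03,0.007,0],"dr":[0,0,0]},
  {"travel":[-0.03,0.007,0],"dr":[0,0,0]},
  {"travel":[0,0,0],"dr":[0,0,0]},
  {"travel":[0,0,0],"dr":[0,0,0]},
  {"travel":[0,0,0],"dr":[0,0,0]},
  {"travel":[0,0,0],"dr":[0,0,0]},
])

```text
time: 15.95
position: [0.4705, -0.2616, 0.2425]
tcp_rot: [3.139, -0.165, -0.221]
wrist_force: [3.6, 0.1, -1.7]
grip_width: 0.147
```

```bash
python3 -c "
from h import *
p,M=tcp_for(-.087,-.0003,np.radians(9)); to(p,M);cover_now(); snap('wrist','m_w')"
```

```text
t 15.95 pos [ 0.4705 -0.2616  0.2425] F [ 3.6   0.06 -1.7 ] M [ 0.04 -0.45  0.01] g 0.147
travel total [ 0.05 -0.01 -0.04] dr total [ 0.052  0.077 -0.005]
cover mm: orig [-1.4 -0.3 14.1] lip [-87.2  -0.4  -0.1] rear [72.6 -0.2 26.4] yaw/tilt/roll [np.float64(0.05), np.float64(9.43), np.float64(-0.17)] F seat [ 3.5   0.84 -1.7 ]
```

View pics/m_w.png

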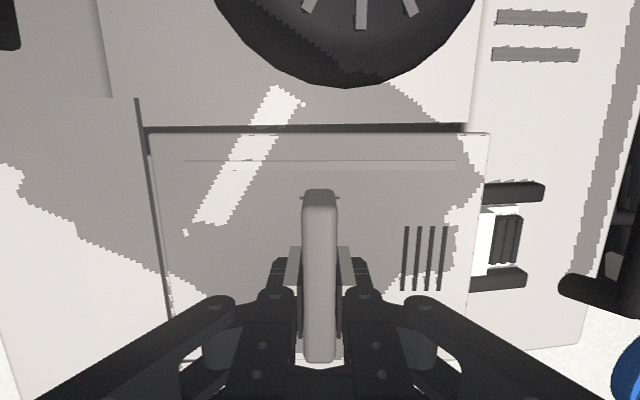

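```bash
python3 -c "
from h import *
for t in (7.2,5.2):
  p,M=tcp_for(-.0868,-.0002,np.radians(t)); to(p,M)"
```

```text
t 16.0 pos [ 0.4705 -0.2616  0.2425] F [ 2.88 -0.08 -1.7 ] M [-0.04 -0.46  0.07] g 0.145
travel total [ 0.21 -0.04 -0.15] dr total [ 0.131  0.428 -0.005]
t 16.0 pos [ 0.4705 -0.2616  0.2425] F [ 2.88 -0.08 -1.7 ] M [-0.04 -0.46  0.07] g 0.145
travel total [ 0.37 -0.08 -0.28] dr total [ 0.219  0.818 -0.006]
```

Call:
move_arm([
  {"travel":[0.05,-0.01,-0.035],"dr":[0.026,0.1,0]},
  {"travel":[0.05,-0.01,-0.035],"dr":[0.026,0.1,0]},
  {"travel":[0.05,-0.01,-0.035],"dr":[0.026,0.1,0]},
  {"travel":[0.045,-0.01,-0.035],"dr":[0.026,0.1,0]},
  {"travel":[0.045,-0.01,-0.035],"dr":[0.026,0.1,0]},
  {"travel":[0.045,-0.01,-0.035],"dr":[0.026,0.1,0]},
  {"travel":[0.04,-0.01,-0.035],"dr":[0.026,0.1,0]},
  {"travel":[0,0,0],"dr":[0,0,0]},
  {"travel":[0,0,0],"dr":[0,0,0]},
  {"travel":[0,0,0],"dr":[0,0,0]},
])

```text
time: 16.83
position: [0.4772, -0.2633, 0.2368]
tcp_rot: [3.141, -0.091, -0.221]
wrist_force: [1.3, -0.7, -1.5]
grip_width: 0.152
```

```bash
python3 -c "
from h import *
p,M=tcp_for(-.0868,-.0002,np.radians(5.2)); to(p,M);cover_now()"
```

```text
t 16.83 pos [ 0.4772 -0.2633  0.2368] F [ 1.31 -0.74 -1.54] M [-0.08 -0.14  0.03] g 0.152
travel total [0.04 0.   0.  ] dr total [ 0.012  0.004 -0.01 ]
cover mm: orig [-0.8 -0.3  7.6] lip [-87.4  -0.4  -0.3] rear [73.9 -0.2 14.5] yaw/tilt/roll [np.float64(0.05), np.float64(5.23), np.float64(-0.05)] F seat [ 1.44 -0.43 -1.54]
```

```bash
python3 -c "
from h import *
p,M=tcp_for(-.087,-.0003,np.radians(4.4)); to(p,M)"
```

```text
t 16.83 pos [ 0.4772 -0.2633  0.2368] F [ 1.31 -0.74 -1.54] M [-0.08 -0.14  0.03] g 0.152
travel total [ 0.09 -0.01 -0.06] dr total [ 0.047  0.16  -0.01 ]
```

Call:
move_arm([
  {"travel":[0.02,0,-0.015],"dr":[0.012,0.04,0]},
  {"travel":[0.02,0,-0.015],"dr":[0.012,0.04,0]},
  {"travel":[0.02,0,-0.015],"dr":[0.012,0.04,0]},
  {"travel":[0.02,0,-0.015],"dr":[0.012,0.04,0]},
  {"travel":[0,0,0],"dr":[0,0,0]},
  {"travel":[0,0,0],"dr":[0,0,0]},
  {"travel":[0,0,0],"dr":[0,0,0]},
  {"travel":[0,0,0],"dr":[0,0,0]},
  {"travel":[0,0,0],"dr":[0,0,0]},
  {"travel":[0,0,0],"dr":[0,0,0]},
])

```text
time: 17.67
position: [0.4783, -0.2635, 0.2372]
tcp_rot: [3.14, -0.076, -0.221]
wrist_force: [-1.7, 0.9, 2.4]
grip_width: 0.155
```

```bash
python3 -c "
from h import *
p,M=tcp_for(-.087,-.0003,np.radians(4.4)); to(p,M);cover_now()
snap('wrist','n_w');snap('side','n_s',(165,110,305,250),5)"
```

```text
t 17.67 pos [ 0.4783 -0.2635  0.2372] F [-1.73  0.93  2.44] M [0.01 0.02 0.03] g 0.155
travel total [ 0.03  0.   -0.08] dr total [ 0.012 -0.012 -0.008]
cover mm: orig [-0.9 -0.3  7.9] lip [-87.6  -0.3   1.3] rear [73.9 -0.2 13.6] yaw/tilt/roll [np.float64(0.04), np.float64(4.35), np.float64(-0.07)] F seat [-1.9   0.53  2.44]
```

View pics/n_w.png

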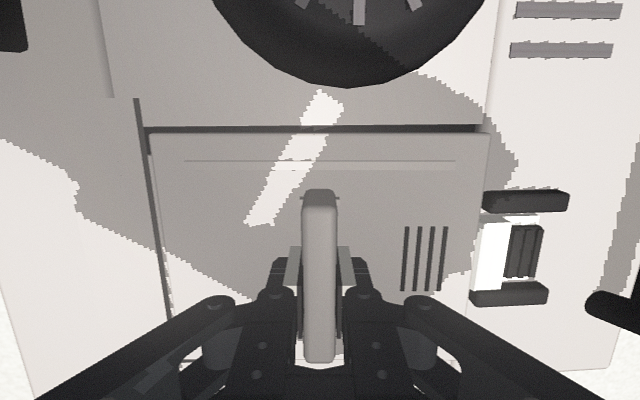

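Call:
move_arm([
  {"travel":[0,0,0],"dr":[0,0,0]},
  {"travel":[0,0,0],"dr":[0,0,0]},
  {"travel":[0,0,0],"dr":[0,0,0]},
  {"travel":[0,0,0],"dr":[0,0,0]},
  {"travel":[0,0,0],"dr":[0,0,0]},
  {"travel":[0,0,0],"dr":[0,0,0]},
  {"travel":[0,0,0.1],"dr":[0,0,0]},
  {"travel":[0,0,0.2],"dr":[0,0,0]},
  {"travel":[0,0,0.3],"dr":[0,0,0]},
  {"travel":[0,0,0.3],"dr":[0,0,0]},
], hand=0.5)

```text
time: 18.6
position: [0.4782, -0.263, 0.2546]
tcp_rot: [-3.141, -0.073, -0.221]
wrist_force: [-0.6, -0.5, -0.0]
grip_width: 0.498
```

```bash
python3 -c "
from h import *
snap('wrist','o_w')
# press tip target: tool straight down, tip 20mm above press point
P=SEAT+Rs@np.array([.050,0,.006+.012]); to(P+[0,0,.073+.02],tool(YAW,0))"
```

```text
t 18.65 pos [ 0.4785 -0.2633  0.256 ] F [-0.11 -1.18  1.87] M [0.02 0.02 0.03] g 0.498
travel total [ 2.78 -0.67 -0.05] dr total [ 0.192  0.839 -0.006]
```

View pics/o_w.png

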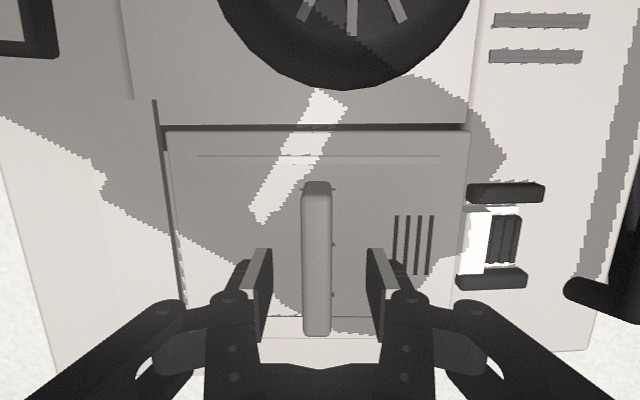

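Call:
move_arm([
  {"travel":[0,0,0.5],"dr":[0,0,0]},
  {"travel":[0,0,0.5],"dr":[0,0,0]},
  {"travel":[0,0,0.5],"dr":[0,0,0]},
  {"travel":[0.3,-0.07,0.2],"dr":[0.03,0.13,0]},
  {"travel":[0.5,-0.12,0],"dr":[0.03,0.13,0]},
  {"travel":[0.5,-0.12,0],"dr":[0.03,0.13,0]},
  {"travel":[0.5,-0.12,0],"dr":[0.03,0.13,0]},
  {"travel":[0.5,-0.12,0],"dr":[0.03,0.13,0]},
  {"travel":[0.3,-0.1,0],"dr":[0.02,0.13,0]},
  {"travel":[0,0,0],"dr":[0,0,0]},
])

```text
time: 19.48
position: [0.5328, -0.2769, 0.2992]
tcp_rot: [3.137, -0.01, -0.222]
wrist_force: [-0.0, -0.2, 0.3]
grip_width: 0.499
```

Call:
move_arm([
  {"travel":[0,0,0],"dr":[0,0,0]},
  {"travel":[0,0,0],"dr":[0,0,0]},
  {"travel":[0,0,0],"dr":[0,0,0]},
  {"travel":[0,0,0],"dr":[0,0,0]},
  {"travel":[0,0,0],"dr":[0,0,0]},
  {"travel":[0,0,0],"dr":[0,0,0]},
  {"travel":[0,0,0],"dr":[0,0,0]},
  {"travel":[0,0,0],"dr":[0,0,0]},
  {"travel":[0,0,0],"dr":[0,0,0]},
  {"travel":[0,0,0],"dr":[0,0,0]},
], hand=1)

```text
time: 20.32
position: [0.5312, -0.2766, 0.3007]
tcp_rot: [3.136, -0.011, -0.222]
wrist_force: [0.2, 0.0, 0.1]
grip_width: 0.003
```

```bash
python3 -c "
from h import *
snap('wrist','p_w'); snap('side','p_s',(165,110,305,250),5)
P=SEAT+Rs@np.array([.050,0,.006+.012]); to(P+[0,0,.073+.01],tool(YAW,0)); print(robot.get_state()['tcp_rot'])"
```

```text
t 20.42 pos [ 0.5312 -0.2766  0.3007] F [ 0.43 -0.09  0.07] M [0.03 0.04 0.02] g 0.001
travel total [ 0.15 -0.   -2.78] dr total [0.087 0.116 0.007]
[ 3.13641197 -0.01150505 -0.22211993]
```

View pics/p_w.png

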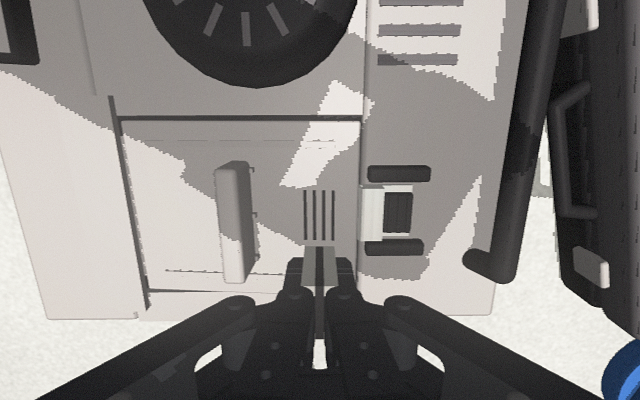

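View pics/p_s.png

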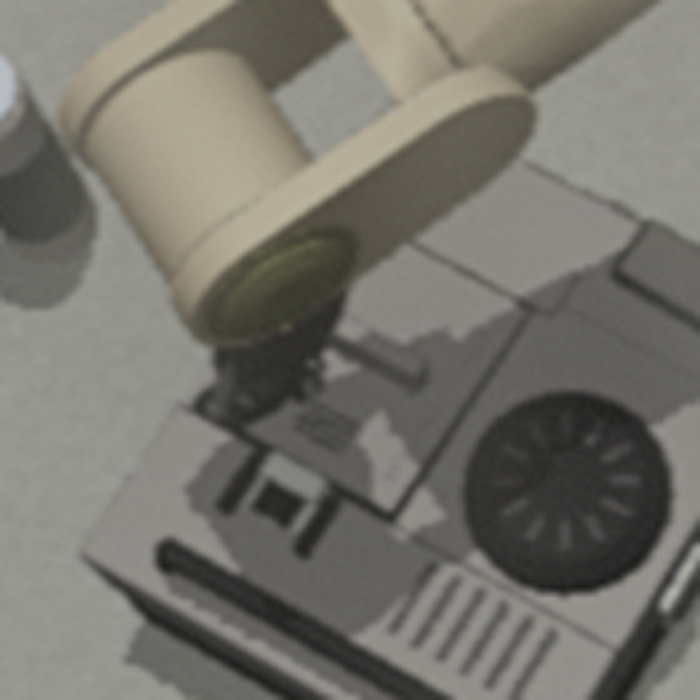

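Call:
move_arm([
  {"travel":[0.05,0,-0.2],"dr":[0.02,0.03,0]},
  {"travel":[0.05,0,-0.4],"dr":[0.02,0.03,0]},
  {"travel":[0.05,0,-0.5],"dr":[0.02,0.03,0]},
  {"travel":[0,0,-0.5],"dr":[0.02,0.02,0]},
  {"travel":[0,0,-0.5],"dr":[0,0,0]},
  {"travel":[0,0,-0.4],"dr":[0,0,0]},
  {"travel":[0,0,-0.2],"dr":[0,0,0]},
  {"travel":[0,0,0],"dr":[0,0,0]},
  {"travel":[0,0,0],"dr":[0,0,0]},
  {"travel":[0,0,0],"dr":[0,0,0]},
])

```text
time: 21.25
position: [0.534, -0.2761, 0.2385]
tcp_rot: [-3.14, 0.004, -0.222]
wrist_force: [0.3, -0.2, -0.1]
grip_width: -0.001
```

```bash
python3 -c "
from h import *
P=SEAT+Rs@np.array([.050,0,.006+.0103]); to(P+[0,0,.073],tool(YAW,0))"
```

```text
t 21.25 pos [ 0.534  -0.2761  0.2385] F [ 0.28 -0.17 -0.1 ] M [-0.02 -0.01  0.01] g -0.001
travel total [ 0.01 -0.03 -0.26] dr total [-0.03  -0.042  0.007]
```

Call:
move_arm([
  {"travel":[0,0,-0.05],"dr":[0,-0.02,0]},
  {"travel":[0,0,-0.05],"dr":[0,-0.02,0]},
  {"travel":[0,0,-0.05],"dr":[0,0,0]},
  {"travel":[0,0,-0.05],"dr":[0,0,0]},
  {"travel":[0,0,-0.05],"dr":[0,0,0]},
  {"travel":[0,0,-0.05],"dr":[0,0,0]},
  {"travel":[0,0,-0.05],"dr":[0,0,0]},
  {"travel":[0,0,-0.05],"dr":[0,0,0]},
  {"travel":[0,0,-0.05],"dr":[0,0,0]},
  {"travel":[0,0,-0.05],"dr":[0,0,0]},
])

```text
time: 22.08
position: [0.5344, -0.2764, 0.2347]
tcp_rot: [3.14, -0.006, -0.222]
wrist_force: [-4.3, 1.8, 7.3]
grip_width: -0.0
```

```bash
python3 -c "
from h import *
P=SEAT+Rs@np.array([.050,0,.006]); to(P+[0,0,.073],tool(YAW,0))"
```

```text
t 22.08 pos [ 0.5344 -0.2764  0.2347] F [-4.3   1.78  7.28] M [0.29 0.51 0.01] g -0.0
travel total [-0.01 -0.02 -0.59] dr total [0.028 0.065 0.001]
```

Call:
move_arm([
  {"travel":[0,0,-0.07],"dr":[0,0.02,0]},
  {"travel":[0,0,-0.07],"dr":[0,0.02,0]},
  {"travel":[0,0,-0.07],"dr":[0,0,0]},
  {"travel":[0,0,-0.07],"dr":[0,0,0]},
  {"travel":[0,0,-0.07],"dr":[0,0,0]},
  {"travel":[0,0,-0.07],"dr":[0,0,0]},
  {"travel":[0,0,-0.07],"dr":[0,0,0]},
  {"travel":[0,0,-0.07],"dr":[0,0,0]},
  {"travel":[0,0,-0.07],"dr":[0,0,0]},
  {"travel":[0,0,-0.07],"dr":[0,0,0]},
])

```text
time: 22.92
position: [0.5343, -0.276, 0.2338]
tcp_rot: [3.134, -0.011, -0.22]
wrist_force: [-4.7, 2.4, 9.4]
grip_width: -0.002
```

```bash
python3 -c "
from h import *
P=SEAT+Rs@np.array([.050,0,.006]); to(P+[0,0,.073],tool(YAW,0));snap('wrist','q_w')"
```

```text
t 22.92 pos [ 0.5343 -0.276   0.2338] F [-4.7   2.42  9.43] M [ 0.46  0.7  -0.07] g -0.002
travel total [-0.01 -0.03 -0.54] dr total [ 0.114  0.103 -0.015]
```

View pics/q_w.png

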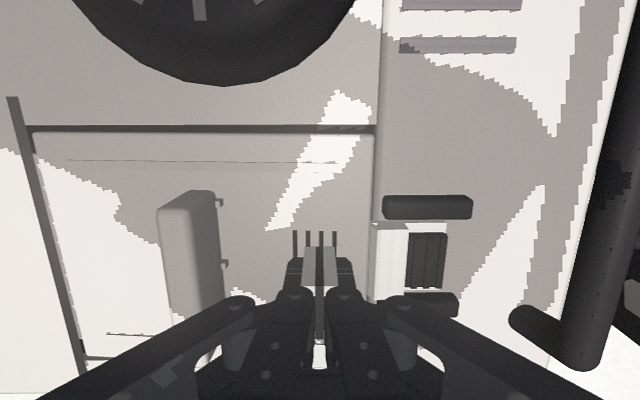

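Call:
move_arm([
  {"travel":[0,0,-0.1],"dr":[0.03,0.03,0]},
  {"travel":[0,0,-0.1],"dr":[0.03,0.03,0]},
  {"travel":[0,0,-0.1],"dr":[0.02,0.02,0]},
  {"travel":[0,0,-0.1],"dr":[0.02,0.02,0]},
  {"travel":[0,0,-0.11],"dr":[0.02,0.02,0]},
  {"travel":[0,0,-0.11],"dr":[0.02,0.02,0]},
  {"travel":[0,0,-0.11],"dr":[0.02,0.02,0]},
  {"travel":[0,0,-0.11],"dr":[0.02,0.02,0]},
  {"travel":[0,0,-0.11],"dr":[0.02,0.02,0]},
  {"travel":[0,0,-0.11],"dr":[0.02,0.02,0]},
])

```text
time: 23.8
position: [0.5352, -0.2766, 0.2302]
tcp_rot: [3.139, -0.003, -0.219]
wrist_force: [-5.2, 2.6, 13.8]
grip_width: 0.001
```

```bash
python3 -c "
from h import *
P=SEAT+Rs@np.array([.050,0,.006]); to(P+[0,0,.073],tool(YAW,0))"
```

```text
t 23.8 pos [ 0.5352 -0.2766  0.2302] F [-5.21  2.57 13.78] M [0.46 0.79 0.03] g 0.001
travel total [-0.05 -0.   -0.36] dr total [ 0.037  0.027 -0.032]
```

Call:
move_arm([
  {"travel":[0,0,-0.11],"dr":[0.02,0.02,0]},
  {"travel":[0,0,-0.12],"dr":[0.02,0.02,0]},
  {"travel":[0,0,-0.12],"dr":[0.02,0.02,0]},
  {"travel":[0,0,-0.12],"dr":[0.02,0.02,0]},
  {"travel":[0,0,-0.12],"dr":[0.02,0.02,0]},
  {"travel":[0,0,-0.13],"dr":[0.02,0.02,0]},
  {"travel":[0,0,-0.13],"dr":[0.02,0.02,0]},
  {"travel":[0,0,-0.13],"dr":[0.02,0.02,0]},
  {"travel":[0,0,-0.13],"dr":[0.02,0.02,0]},
  {"travel":[0,0,-0.13],"dr":[0.02,0.02,0]},
])

```text
time: 24.63
position: [0.5363, -0.2773, 0.2231]
tcp_rot: [-3.14, 0.003, -0.217]
wrist_force: [-7.5, 4.7, 19.3]
grip_width: 0.001
```

```bash
python3 -c "
from h import *
P=SEAT+Rs@np.array([.050,0,.006]); to(P+[0,0,.073],tool(YAW,0))"
```

```text
t 24.63 pos [ 0.5363 -0.2773  0.2231] F [-7.49  4.73 19.26] M [ 0.82  1.24 -0.03] g 0.001
travel total [-0.1   0.03 -0.  ] dr total [-0.025 -0.031 -0.049]
```

Call:
move_arm([
  {"travel":[-0.03,0.02,-0.13],"dr":[0,0,0.01]},
  {"travel":[-0.03,0.02,-0.13],"dr":[0,0,0.01]},
  {"travel":[-0.03,0.02,-0.14],"dr":[0,0,0.01]},
  {"travel":[-0.03,0.02,-0.14],"dr":[0,0,0]},
  {"travel":[-0.03,0.02,-0.14],"dr":[0,0,0]},
  {"travel":[-0.03,0.02,-0.14],"dr":[0,0,0]},
  {"travel":[-0.03,0.02,-0.14],"dr":[0,0,0]},
  {"travel":[-0.03,0.02,-0.14],"dr":[0,0,0]},
  {"travel":[-0.03,0.02,-0.14],"dr":[0,0,0]},
  {"travel":[-0.03,0.02,-0.14],"dr":[0,0,0]},
])

```text
time: 25.47
position: [0.5341, -0.2755, 0.2233]
tcp_rot: [3.126, -0.03, -0.213]
wrist_force: [-4.7, 3.2, 19.2]
grip_width: -0.004
```

```bash
python3 -c "
from h import *
P=SEAT+Rs@np.array([.050,0,.006]); to(P+[0,0,.073],tool(YAW,0));snap('wrist','r_w')"
```

```text
t 25.47 pos [ 0.5341 -0.2755  0.2233] F [-4.75  3.25 19.22] M [ 0.54  0.82 -0.03] g -0.004
travel total [ 0.   -0.06 -0.01] dr total [ 0.254  0.3   -0.099]
```

View pics/r_w.png

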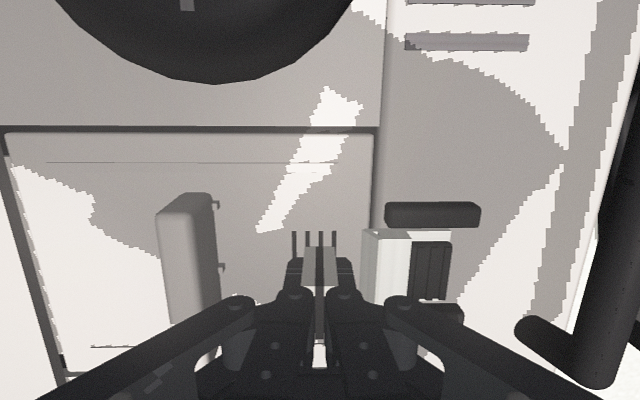

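Call:
move_arm([
  {"travel":[0,0,0],"dr":[0,0,0]},
  {"travel":[0,0,0.1],"dr":[0.05,0.05,0]},
  {"travel":[0,0,0.2],"dr":[0.05,0.05,-0.02]},
  {"travel":[0,0,0.4],"dr":[0.05,0.05,-0.02]},
  {"travel":[0,0,0.6],"dr":[0.04,0.05,-0.02]},
  {"travel":[0,0,0.8],"dr":[0.03,0.05,0]},
  {"travel":[0,0,0.8],"dr":[0,0,0]},
  {"travel":[0,0,0.6],"dr":[0,0,0]},
  {"travel":[0,0,0],"dr":[0,0,0]},
  {"travel":[0,0,0],"dr":[0,0,0]},
])

```text
time: 26.35
position: [0.5337, -0.2753, 0.2958]
tcp_rot: [-3.14, 0.001, -0.219]
wrist_force: [-0.4, -0.0, -0.8]
grip_width: -0.001
```

```bash
python3 -c "
from h import *
P=SEAT+Rs@np.array([.050,0,.006]); to(P+[0,0,.073],tool(YAW,0));st,im=snap('wrist','s_w')
cv2.imwrite('pics/s_c.png',cv2.resize(im[90:330,80:460,::-1],None,fx=2,fy=2,interpolation=cv2.INTER_CUBIC))"
```

```text
t 26.35 pos [ 0.5337 -0.2753  0.2958] F [-0.37 -0.01 -0.76] M [ 0.02 -0.06 -0.  ] g -0.001
travel total [ 0.02 -0.07 -3.64] dr total [-0.02  -0.01  -0.027]
```

View pics/s_c.png

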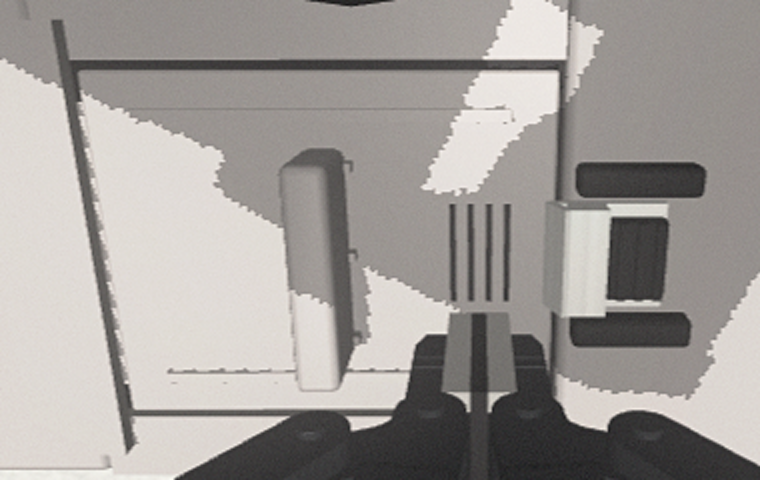

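Run:
```python
from h import *
from scipy.optimize import least_squares
im,st=load('s_w');K,T=T_cam('wrist',st)
P=lambda l:(proj(K,T,SEAT+np.atleast_2d(l)@Rs.T)-[80,90])*2
for n,p in dict(nose1=(.0715,.018,.0066),nose2=(.0715,-.018,.0066),nose_open=(.075,.018,.0066),rl=(.075,.06,.006),fl=(-.075,.06,.006),wall=(.077,.063,.006),fr=(-.075,-.06,.006),ledge=(-.077,.075,.012),ribfl=(-.007,.036,.036),ribrl=(.007,.036,.036),ribfr=(-.007,-.036,.036),ribrr=(.007,-.036,.036)).items(): print(n,P(p).round(0))
Rm=lambda tilt:R.from_euler('ZY',[YAW,-tilt])
C=[((282,172),(-.007,.036,.036)),((337,170),(.007,.036,.036)),((299,390),(-.007,-.036,.036)),((340,388),(.007,-.036,.036)),((558,70),(.075,.06,.006)),((78,70),(-.075,.06,.006)),((135,410),(-.075,-.06,.006))]
def f(q):
    r=[]
    for u,p in C:
        w=SEAT+Rs@q[:3]+R.from_euler('ZY',[YAW+q[4],-q[3]]).apply(p)
        r+=list((proj(K,T,w)[0]-[80,90])*2-u)
    return np.array(r)
r=least_squares(f,np.zeros(5)); print((r.x[:3]*1e3).round(1),np.degrees(r.x[3:]).round(2),r.fun.round(1))
```

```text
nose1 [[546. 200.]]
nose2 [[543. 302.]]
nose_open [[557. 200.]]
rl [[562.  69.]]
fl [[79. 68.]]
wall [[568.  59.]]
fr [[134. 408.]]
ledge [[52. 17.]]
ribfl [[277. 164.]]
ribrl [[327. 164.]]
ribfr [[296. 393.]]
ribrr [[341. 393.]]
[-1.1 -1.6 -3.9] [-2.28 -0.28] [ 0.7 -5.1 -4.7 -3.2  0.9  1.4  4.7  2.8 -1.   3.9  1.6  1.8 -2.1 -0.7]
```

Call:
move_arm([
  {"travel":[0,0.3,0.8],"dr":[0,0,0]},
  {"travel":[0,0.6,0.8],"dr":[0,0,0]},
  {"travel":[0,1,0.3],"dr":[0,0,0]},
  {"travel":[0,1,0],"dr":[0,0,0]},
  {"travel":[0,1,0],"dr":[0,0,0]},
  {"travel":[0,1,0],"dr":[0,0,0]},
  {"travel":[0,1,0],"dr":[0,0,0]},
  {"travel":[0,0.6,0],"dr":[0,0,0]},
  {"travel":[0,0.2,0],"dr":[0,0,0]},
  {"travel":[0,0,0],"dr":[0,0,0]},
])

```text
time: 27.23
position: [0.5317, -0.1361, 0.3246]
tcp_rot: [-3.134, 0.017, -0.222]
wrist_force: [-0.3, 0.3, 0.0]
grip_width: 0.003
```

Run:
```python
from h import *
st,im=snap('wrist','t_w'); s2,si=snap('side','t_s',(165,110,305,250),5)
print(st['position'],st['wrist_force'])
for r in models.outline_of('latch','side')[:2]: print(r['p'],r['box'])
KT=T_cam('side'); o=cv2.imread('pics/t_s.png')
P=lambda l:(proj(*KT,SEAT+np.array(l)@Rs.T)-[165,110])*5
for l in ([(-.075,.06,.006),(.075,.06,.006),(.075,-.06,.006),(-.075,-.06,.006)],[(-.007,.036,.036),(.007,.036,.036),(.007,-.036,.036),(-.007,-.036,.036)],[(.0715,.018,.0066),(.0715,-.018,.0066)]):
    cv2.polylines(o,[P(l).astype(int)],True,(0,0,255),1)
cv2.imwrite('pics/t_o.png',o)
```

```text
[ 0.53166582 -0.13612778  0.32461538] [-0.2774029   0.3246347   0.04663839]
0.45 [214.8, 201.5, 15.1, 16.8]
```

View pics/t_o.png

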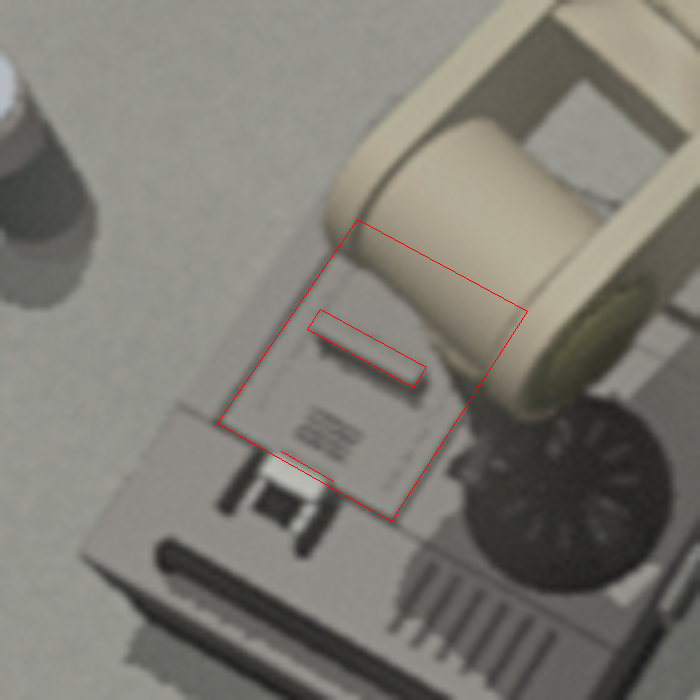

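View pics/t_w.png

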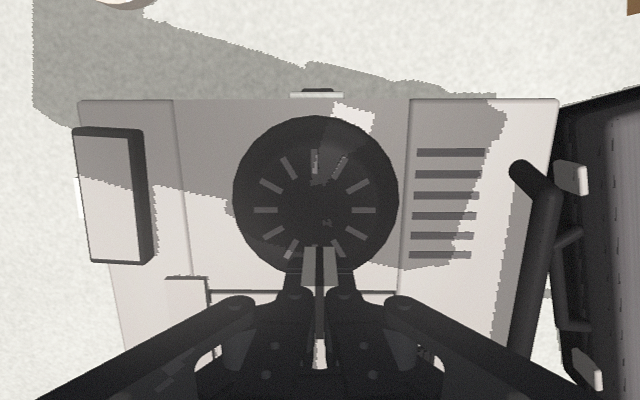

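```bash
python3 -c "
from rig import robot
print(robot.close_job(), robot.get_state()['time'])"
```

```text
the job is handed in; nothing more can be done
the job is handed in; nothing more can be done
```

The filter cover is back on the extractor head, latched and lying flush as far as the last pictures show. The job took about 27 s of the 72 s allowed.

- **Hooking:** I gripped the grey cover by its rib, leaving the green look-alike alone. With the rear raised about 9°, I slid the lip under the ledge until it touched the slot's back, at about 3.5 N.
- **Closing:** I swung the rear down onto the latch, let go, and pressed at the ridges with closed fingertips. The highest downward force I read was about 19 N. Readings come only at the end of each move, so a brief higher peak could have gone unseen. There was also up to 9 N sideways from the fingertips dragging.
- **Last checks:**
    - The fingertips stopped at the height worked out for a flush cover.
    - The latch tip stands within a pixel of its rest position and visibly overlaps the cover's rear edge.
    - The gap round the cover is even.
    - In the side view the cover matches its computed home outline where it shows; the arm hid its front part.
    - The gripper was clear of everything and the wrist force was near zero.
- **One check disagreed:** a free fit of the cover's pose from one wrist picture came out inconsistent, giving a 2° tilt with errors of several pixels. I put this down to the rounded rib edges and relied on the other checks.

The bit case and the other things were not touched.

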